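Return the bench kit to its marked pads

TASK

Tidy the bench: stand the centrifuge tube, the amber jar and the gas burner, and lay the stain tray, each on the black rubber pad whose white outline has its shape and size as seen from above. Set each down gently, upright and centred in its outline, the tray square in its rectangle (either way round), and do not knock over or shift the roll of tape and the green flask beside the work.

Things in the scene. Friction and masses are not known exactly. Their poses are not given: they have to be found in the camera images.
- tube_mid (a point): Centrifuge tube of clear plastic with a blue screw cap, standing upright, loose, about 55 g. 116 mm tall; body 28 mm in diameter with a flat white skirt as its foot; cap 34 mm in diameter over the top 14 mm (from 102 to 116 mm up). The point is on its axis half-way up, 58 mm above its underside; z is its axis. Grasp it by the cap, at about 108 mm up; fingers just under the cap can catch its edge as they open.
- jar_mid (a point): Amber-brown reagent jar with a blue screw cap, standing upright, loose, about 160 g. 80 mm tall; body 56 mm in diameter up to 60 mm; cap 48 mm in diameter above. The point is on its axis half-way up, 40 mm above its underside; z is its axis. Grasp the body at about 45 mm up or the cap at 70 mm up.
- burner_mid (a point): Laboratory gas burner with a brass-coloured upright tube and a round dark foot, standing upright, loose, about 480 g. 166 mm tall; foot 75 mm in diameter and 17 mm high; valve body 36 mm wide from 36 to 85 mm up; plain tube 16 mm in diameter from 85 to 150 mm up; mouth 20 mm wide above that. The point is on its axis half-way up, 83 mm above its underside; z is its axis. Grasp the plain tube at about 125 mm up.
- tray_mid (a point): White tray of six small stain vials with coloured caps in one row, lying flat, loose, about 120 g. 62 mm (its x) by 150 mm (its y), body 22 mm high, the caps reach 30 mm. The point is in its middle, 15 mm above its underside; y lies along its length, z up. Grasp it across its width (closing along its x) at the middle.
- pad_tube_mid (a point): Round black rubber pad, 60 mm in diameter, with the smallest white ring, 34 mm in diameter: the place of the centrifuge tube. It is fixed to the worktop and 3 mm thick; the point is the middle of its top face.
- pad_jar_mid (a point): Round black rubber pad, 82 mm in diameter, with the middle white ring, 56 mm in diameter: the place of the amber jar. It is fixed to the worktop and 3 mm thick; the point is the middle of its top face.
- pad_burner_mid (a point): Round black rubber pad, 101 mm in diameter, with the largest white ring, 75 mm in diameter: the place of the gas burner. It is fixed to the worktop and 3 mm thick; the point is the middle of its top face.
- pad_tray_mid (a point): Rectangular black rubber pad, 88 mm (its x) by 176 mm (its y), with a white rectangle of 62 by 150 mm: the place of the stain tray. y lies along its length. It is fixed to the worktop and 3 mm thick; the point is the middle of its top face.
- tape_mid (a point): Bystander: roll of teal marking tape lying flat, loose, 52 mm in diameter and 19 mm high. The point is its centre. Leave it where it is.
- flask_mid (a point): Bystander: round-bellied flask with a green culture and a cotton plug, loose, 72 mm in diameter and 137 mm tall. The point is half-way up. Leave it where it is.
Not all that is in view belongs to the job. Leave any pink or purple look-alike of the part that bears tube_mid alone.

How it is judged:
By the outcome, as a careful person would: the job done as asked, in the order asked, and still so for the second after the job is handed in, with the robot touching nothing.
It also fails if it takes over 115 s, if anything falls off the work surface, if the arm or the gripper's body presses on something with over 40 N, if the wrist force passes 120 N, or if a joint passes its speed limit or range.

ROBOT

A 6-joint arm with a two-finger parallel gripper is mounted at the origin on a cart in front of the work surface, level with it; the furniture and walls round the work are solid. World frame = base frame: x ahead of the robot, y to its left, z up, the work surface at z = 0. Lengths are in m, angles in rad, forces in N, time in s.
With the tool pointing down it reaches from about 0.3 to 0.875 m from the base axis. Payload 6.4 kg.
Tool frame: the origin (TCP) lies at the centre of the arm's flange, where the gripper is bolted on; the fingertips stand 173 mm ahead of it and the grasp point (between the pads) lies 155 mm ahead of it; z points along the fingers, x is the direction in which the jaws open and shut, and the axes are right-handed (so a half turn about z gives the same grasp; the last joint's range is limited). The gripper opens to 85 mm and grips with 20 to 120 N. Pads are 22 mm wide; open, the fingers measure 114 mm over their backs; the gripper's body (76 mm by 85 mm) begins 54 mm behind the grasp point. The pads swing forward as they close: fully open they stand 13 mm farther back than shut.
Start: joints at [1.056, 0.181, 1.607, -0, 1.354, -0.206], TCP at [0.175, 0.548, 0.405] pointing down, gripper open.
Joint ranges: [-2.99, 2.99], [-0.89, 2.07], [0.3, 2.58], [-1.14, 4.28], [0, 2.63], [-3.12, 3.12]. Speed limits (rad/s): [2.57, 2.57, 3.01, 3.14, 3.14, 3.14].

INTERFACE

Orientations are given as a unit quaternion [w, x, y, z].
In Python, from bench import ctrl gives the robot as it stands. The module is installed in compiled form; this text tells all that it offers.
- The arm moves only by the tool move_arm, never from a script. Its argument "moves" is a list of rows, each an object of numbers: "gripper": the opening in per cent of the stroke, from 0 (shut) to 100 (fully open); "x", "y", "z": the shift along the tool's x, y, z in cm; "roll": the turn about the tool's z in degrees. In form: [{"gripper": .., "x": .., "y": .., "z": .., "roll": ..}, ...]. A call has 1 to 5 rows; each row shifts and turns the commanded pose from where the row before left it, along the tool's axes as they then stand; what a row does not reach is not made up. A row lasts 1/8 s, in which the tool goes at most 62.5 mm and 10.7 degrees, less where a joint would pass 70% of its speed; a pose out of reach is approached as far as the arm can. A call is refused whole if a number of a shift passes 6.25 or a number of a turn 10.7, either way. A call with a gripper value outside its range is refused whole. The fingers move at their own pace and stop on an object; the grip force is fixed at half the most. Time passes only in rows, so rows that do not move let the fingers close. It gives the time, the measured TCP pose, the force and the opening at its end, in the units of the state.
- ctrl.get_obs(): the state, without advancing time (a new reading comes with each control period).
- ctrl.camera(name): name is "scene" or "side" or "wrist"; returns a dict with "img" (480x640x3 uint8, red, green, blue), "fx", "fy", "cx", "cy" (pixels), "world_from_camera" (4x4, takes a point from camera to world coordinates); the wrist camera has in their place "tool_from_camera" (4x4, takes a point from camera to tool coordinates, whose origin is the TCP and whose axes are the tool frame's). Camera axes: x right, y up, looking along -z (the intrinsics and any distortion apply to the point x, -y, -z); pixel columns grow to the right and rows downward; lengths in m; the calibration is good to about 2 mm. The wrist camera is an equidistant fisheye: a pixel r from the principal point sees the ray r / f radians off the axis. A picture is of the moment at which its call begins: read the wrist's pose just before it. There is no depth.
- ctrl.hand_in(): hands the job in, once; it reports no verdict.
The state is a dict: "time_s": time; "q": joint angles; "dq": joint speeds; "joint_efforts": joint torques, N m; "eef_pos": TCP position; "eef_rot": TCP orientation; "wrist_force": force on the tool from outside, world axes, zero at the start; "torque": the same for the moment, N m; "opening": opening from 0.0 (shut) to 1.0 (fully open).
Only numpy, scipy, OpenCV 4.12 (cv2) and the standard library are available. Lean on these libraries where they do the work, as an engineer would, in place of code of your own. Each camera call takes 0.05 s, during which the arm holds its last target. There are 200 camera calls.

## Working session

There is one attempt and no reset: what is moved stays moved. The work goes in short steps, Python scripts to look and compute and a tool call to move; the robot and the scene stay as the last step left them, time stands still between calls to the robot, and variables do not carry over. Pictures are saved under pics/ and viewed, about 12 in all and at most 16, crops included, and the job is handed in when it is done.

Besides the shell and the picture viewer there is one more tool, called after "Emit:" by a JSON object that holds its "name" and its "arguments". move_arm: Moves the arm, as the interface text tells. Its arguments: {"type":"object","properties":{"moves":{"type":"array","items":{"type":"object","properties":{"gripper":{"type":"number"},"x":{"type":"number"},"y":{"type":"number"},"z":{"type":"number"},"roll":{"type":"number"}}}}},"required":["moves"]}

```bash
mkdir -p pics; python3 - <<'E'
from bench import ctrl
import cv2,numpy as np,json
o=ctrl.get_obs();print({k:np.round(v,3).tolist() for k,v in o.items()})
for n in ["scene","side","wrist"]:
    c=ctrl.camera(n);cv2.imwrite(f"pics/{n}0.png",c["img"][:,:,::-1])
    print(n,[round(float(c[k]),2) for k in("fx","fy","cx","cy")],[k for k in c], np.round(c.get("world_from_camera",c.get("tool_from_camera")),4).tolist())
E
```

```text
{'time_s': 0.0, 'q': [1.056, 0.182, 1.608, -0.0, 1.354, -0.206], 'dq': [0.001, 0.0, 0.0, 0.001, 0.001, -0.001], 'joint_efforts': [0.0, -44.487, -35.133, -0.0, 0.009, 0.0], 'eef_pos': [0.175, 0.548, 0.404], 'eef_rot': [0.0, 0.807, 0.59, -0.001], 'wrist_force': [0.024, -0.365, 0.618], 'torque': [-0.025, 0.013, -0.031], 'opening': 0.998}
scene [460.46, 460.46, 307.19, 238.13] ['img', 'fx', 'fy', 'cx', 'cy', 'world_from_camera'] [[0.8824, 0.3703, -0.2901, 0.2108], [-0.4702, 0.6771, -0.566, -0.5227], [-0.0132, 0.6359, 0.7717, 0.922], [0.0, 0.0, 0.0, 1.0]]
side [433.63, 433.63, 312.42, 235.95] ['img', 'fx', 'fy', 'cx', 'cy', 'world_from_camera'] [[-0.8674, 0.3117, -0.3879, 0.0699], [-0.4977, -0.5437, 0.6758, 0.9054], [-0.0003, 0.7792, 0.6268, 0.8166], [0.0, 0.0, 0.0, 1.0]]
wrist [371.65, 371.65, 316.59, 236.46] ['img', 'fx', 'fy', 'cx', 'cy', 'tool_from_camera'] [[1.0, 0.0018, -0.0008, -0.0002], [0.0014, -0.9555, -0.2951, -0.0743], [-0.0013, 0.2951, -0.9555, 0.0314], [0.0, 0.0, 0.0, 1.0]]
```

View pics/scene0.png

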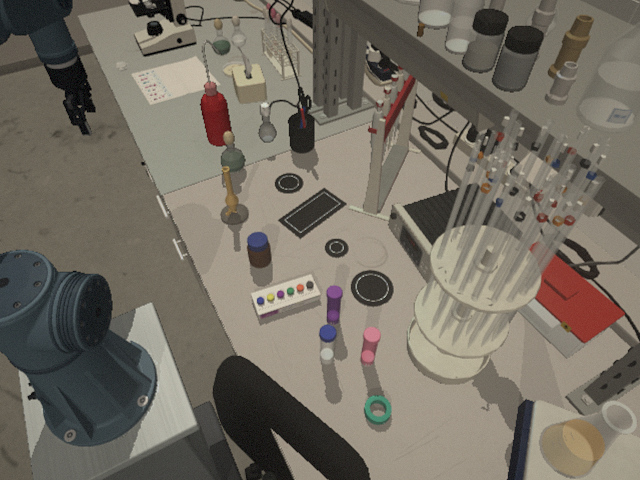

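View pics/side0.png

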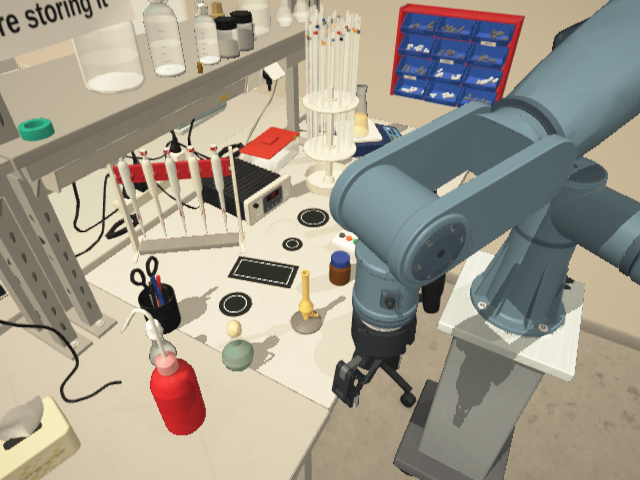

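The scene view shows the burner foot at (234,215), jar (258,250), tray (286,297), blue tube (327,343), tape (377,409) and flask (232,155). The pads are jar (289,183), tray (313,212), tube (336,247) and burner (372,288). The side view shows the same pads unobstructed, but the arm hides the tube.

```bash
cat > h.py <<'E'
import numpy as np,cv2
from bench import ctrl
from scipy.spatial.transform import Rotation as R
def rays(c,px,T=None):
    px=np.atleast_2d(px).astype(float)
    T=c["world_from_camera"] if T is None else T
    u=(px[:,0]-c["cx"])/c["fx"];v=(px[:,1]-c["cy"])/c["fy"]
    if "tool_from_camera" in c:
        r=np.hypot(u,v)+1e-12;d=np.c_[u/r*np.sin(r),-v/r*np.sin(r),-np.cos(r)]
    else: d=np.c_[u,-v,-np.ones(len(u))]
    return T[:3,3],d@T[:3,:3].T
def plane(c,px,z,T=None):
    o,d=rays(c,px,T);return o+d*((z-o[2])/d[:,2])[:,None]
def toolT():
    o=ctrl.get_obs();T=np.eye(4);q=o["eef_rot"]
    T[:3,:3]=R.from_quat([q[1],q[2],q[3],q[0]]).as_matrix();T[:3,3]=o["eef_pos"];return T
def wrist():
    T=toolT();c=ctrl.camera("wrist");return c,T@c["tool_from_camera"],T
def project(c,P,T=None):
    T=c["world_from_camera"] if T is None else T
    p=(np.atleast_2d(P)-T[:3,3])@T[:3,:3]
    a,b,w=p[:,0],-p[:,1],-p[:,2]
    if "tool_from_camera" in c:
        h=np.hypot(a,b)+1e-12;t=np.arctan2(h,w);a,b=a/h*t,b/h*t
    else:a,b=a/w,b/w
    return np.c_[c["cx"]+c["fx"]*a,c["cy"]+c["fy"]*b]
def toolmove(T,grasp_xyz):
    "cm shift in tool axes to bring grasp point (155mm ahead) to xyz"
    return (T[:3,:3].T@(np.array(grasp_xyz)-T[:3,3])-[0,0,.155])*100
def circ(xy):
    A=np.c_[2*xy,np.ones(len(xy))];s=np.linalg.lstsq(A,(xy**2).sum(1),rcond=None)[0]
    r=np.sqrt(s[2]+s[0]**2+s[1]**2);return s[:2],r,np.abs(np.hypot(*(xy-s[:2]).T)-r).max()
E
python3 - <<'E'
from h import *
for n,g in [("scene",dict(jar=(289,183),tray=(313,212),tube=(336,247),burner=(372,288))),("side",dict(jar=(235,303),tray=(263,272),tube=(292,244),burner=(313,217)))]:
    c=ctrl.camera(n);hsv=cv2.cvtColor(c["img"],cv2.COLOR_RGB2HSV)
    black=(hsv[:,:,2]<75).astype(np.uint8)
    cs,_=cv2.findContours(black,cv2.RETR_EXTERNAL,cv2.CHAIN_APPROX_NONE)
    for k,p in g.items():
        for q in cs:
            if cv2.contourArea(q)>100 and cv2.pointPolygonTest(q,p,False)>=0:
                P=plane(c,q[:,0,:],.003)[:,:2]
                if k=="tray":print(n,k,cv2.minAreaRect(np.float32(P*1000)))
                else:print(n,k,[np.round(a,4) for a in circ(P)])
    if n=="scene":
        for k,p,z in [("burnertop",(227,169),.166),("burnerfoot",(234,216),.008),("jartop",(257,240),.08),("tray",(286,296),.022),("tubetop",(327,331),.116),("pinktop",(371,333),.116),("purptop",(334,291),.116),("tape",(377,409),.01),("flaskbot",(232,163),.036),("holderbase",(450,350),0),("rackfoot",(370,212),0),("rackfoot2",(395,160),.0)]:
            print(k,np.round(plane(c,p,z)[0],3))
    else:
        for k,p,z in [("burnertop",(304,271),.166),("jartop",(341,258),.08),("flask",(238,355),.036),("purp",(0,0),0)]: print(k,np.round(plane(c,p,z)[0],3))
E
```

```text
scene jar [array([0.6059, 0.3591]), np.float64(0.0384), np.float64(0.0023)]
scene tray ((612.4464111328125, 227.1959228515625), (174.4807586669922, 87.62490844726562), 15.846830368041992)
scene tube [array([0.6063, 0.0893]), np.float64(0.0278), np.float64(0.0017)]
scene burner [array([ 0.6189, -0.0554]), np.float64(0.0484), np.float64(0.0019)]
burnertop [0.426 0.318 0.166]
burnerfoot [0.418 0.31  0.008]
jartop [0.42  0.147 0.08 ]
tray [0.425 0.009 0.022]
tubetop [ 0.438 -0.156  0.116]
pinktop [ 0.51  -0.201  0.116]
purptop [ 0.496 -0.083  0.116]
tape [ 0.47  -0.303  0.01 ]
flaskbot [0.486 0.48  0.036]
holderbase [ 0.68  -0.269  0.   ]
rackfoot [0.75  0.153 0.   ]
rackfoot2 [0.932 0.295 0.   ]
side jar [array([0.6071, 0.3598]), np.float64(0.038), np.float64(0.002)]
side tray ((613.3321533203125, 228.06495666503906), (172.98483276367188, 84.53315734863281), 15.79544448852539)
side burner [array([ 0.6212, -0.0566]), np.float64(0.031), np.float64(0.0042)]
burnertop [0.428 0.319 0.166]
jartop [0.418 0.153 0.08 ]
flask [0.489 0.496 0.036]
purp [ 4.836 -1.566  0.   ]
```

```bash
python3 - <<'E'
import cv2
a=cv2.imread("pics/scene0.png")[130:430,190:510]
cv2.imwrite("pics/crop1.png",cv2.resize(a,(640,600),interpolation=cv2.INTER_CUBIC))
E
```

```text
(no output)
```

View pics/crop1.png

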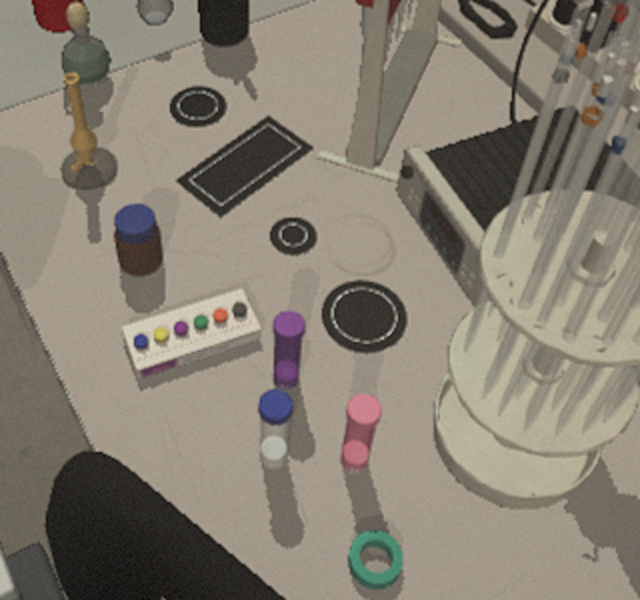

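The crop confirms the layout. The blue-capped tube has purple and pink look-alikes beside it, and the pads are clear. I'm moving to above the tube now.

Emit:
{"name": "move_arm", "arguments": {"moves": [{"x": -4.8,"y": 3.6},{"x": -4.8,"y": 3.6},{"x": -4.8,"y": 3.6},{"x": -4.8,"y": 3.6},{"x": -4.8,"y": 3.6}]}}

```text
validation failed for argument at $.mo...
```

Emit:
{"name": "move_arm", "arguments": {"moves": [{"x": -4.8,"y": 3.6},{"x": -4.8,"y": 3.6},{"x": -4.8,"y": 3.6},{"x": -4.8,"y": 3.6},{"x": -4.8,"y": 3.6}]}}

```text
validation failed for argument at $.mo...
```

Emit:
{"name": "move_arm", "arguments": {"moves": [{"x": -4.6,"y": 3.6,"gripper": 70},{"x": -4.6,"y": 3.6},{"roll": -10},{"roll": -10},{}]}}

```text
validation failed for argument at $.mo...
```

```bash
python3 - <<'E'
from h import *
c,W,T=wrist();cv2.imwrite("pics/w1.png",c["img"][:,:,::-1])
print(T.round(3).tolist(),ctrl.get_obs()["time_s"])
for k,p in dict(tube=(.438,-.156,.116),pink=(.51,-.201,.116),purp=(.496,-.083,.116)).items(): print(k,project(c,p,W).round())
E
```

```text
[[0.304, 0.953, -0.0, 0.175], [0.953, -0.304, -0.001, 0.548], [-0.001, -0.0, -1.0, 0.404], [0.0, 0.0, 0.0, 1.0]] 0.3
tube [[ -2. 474.]]
pink [[ 11. 496.]]
purp [[ 38. 498.]]
```

View pics/w1.png

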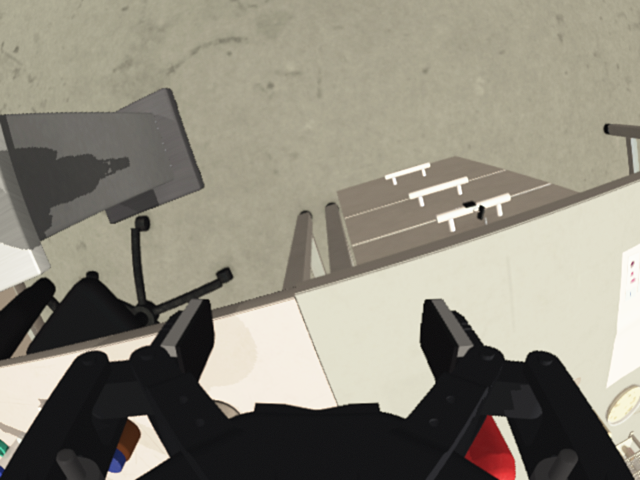

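The rows need every key. The view shows only the floor and bench edge, because the arm has not moved.

Emit:
{"name": "move_arm", "arguments": {"moves": [{"gripper": 100,"x": -4.8,"y": 3.6,"z": 0,"roll": 0},{"gripper": 100,"x": -4.8,"y": 3.6,"z": 0,"roll": 0},{"gripper": 100,"x": -4.8,"y": 3.6,"z": 0,"roll": 0},{"gripper": 100,"x": -4.8,"y": 3.6,"z": 0,"roll": 0},{"gripper": 100,"x": -4.8,"y": 3.6,"z": 0,"roll": 0}]}}

```text
time_s: 0.92
eef_pos: [0.2734, 0.2628, 0.4049]
eef_rot: [0.0, 0.807, 0.59, 0.001]
wrist_force: [1.4, -0.1, 0.8]
opening: 1.0
```

Emit:
{"name": "move_arm", "arguments": {"moves": [{"gripper": 100,"x": -4.8,"y": 3.6,"z": 0,"roll": 0},{"gripper": 100,"x": -4.8,"y": 3.6,"z": 0,"roll": 0},{"gripper": 100,"x": -4.8,"y": 3.6,"z": 0,"roll": 0},{"gripper": 100,"x": -4.8,"y": 3.6,"z": 0,"roll": 0},{"gripper": 100,"x": -4.8,"y": 3.6,"z": 0,"roll": 0}]}}

```text
time_s: 1.55
eef_pos: [0.3719, -0.0209, 0.4052]
eef_rot: [0.001, 0.808, 0.59, 0.001]
wrist_force: [1.1, 0.9, 0.4]
opening: 0.999
```

Emit:
{"name": "move_arm", "arguments": {"moves": [{"gripper": 70,"x": -4.6,"y": 3.6,"z": 0,"roll": 0},{"gripper": 70,"x": -4.6,"y": 3.6,"z": 0,"roll": 0},{"gripper": 70,"x": 0,"y": 0,"z": 0,"roll": -10},{"gripper": 70,"x": 0,"y": 0,"z": 0,"roll": -10},{"gripper": 70,"x": 0,"y": 0,"z": 0,"roll": 0}]}}

```text
time_s: 2.17
eef_pos: [0.4124, -0.1286, 0.4046]
eef_rot: [-0.0, 0.693, 0.721, -0.0]
wrist_force: [0.9, 0.3, 0.4]
opening: 0.701
```

```bash
python3 - <<'E'
from h import *
c,W,T=wrist();cv2.imwrite("pics/w2.png",c["img"][:,:,::-1])
print(T.round(3).tolist(),ctrl.get_obs()["time_s"])
for k,p in dict(tube=(.438,-.156,.116),pink=(.51,-.201,.116),purp=(.496,-.083,.116)).items(): print(k,project(c,p,W).round())
E
```

```text
[[-0.038, 0.999, -0.0, 0.412], [0.999, 0.038, 0.0, -0.129], [0.0, -0.0, -1.0, 0.405], [0.0, 0.0, 0.0, 1.0]] 2.225
tube [[279. 262.]]
pink [[226. 339.]]
purp [[369. 331.]]
```

View pics/w2.png

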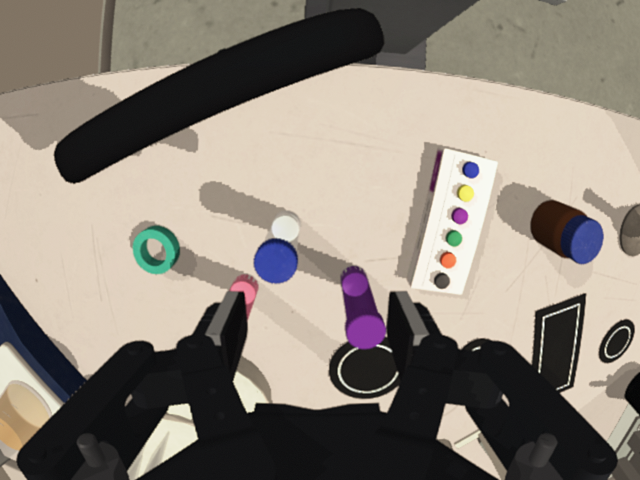

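The wrist view shows the blue cap at (276,261), purple at (365,330), pink at (243,290), tray centre (455,222), jar cap (582,241) and tape (156,250).

```bash
cat >> h.py <<'E'
BLUE=((105,120,40),(130,255,255))
def blob(c,lohi,near,rad=60):
    hsv=cv2.cvtColor(c["img"],cv2.COLOR_RGB2HSV);m=cv2.inRange(hsv,*map(np.array,lohi))
    k=np.zeros_like(m);cv2.circle(k,tuple(int(round(v)) for v in near),rad,255,-1);m&=k
    m=cv2.morphologyEx(m,cv2.MORPH_OPEN,np.ones((3,3)))
    q=max(cv2.findContours(m,cv2.RETR_EXTERNAL,cv2.CHAIN_APPROX_NONE)[0],key=cv2.contourArea)[:,0,:]
    return q
E
python3 - <<'E'
from h import *
c,W,T=wrist()
q=blob(c,BLUE,(276,261),40);P=plane(c,q,.116,W)[:,:2];print("tube",circ(P))
C,r,_=circ(P);print("move to grasp z.105",toolmove(T,[*C,.105]).round(2))
q=blob(c,BLUE,(582,241),40);print("jar",circ(plane(c,q,.08,W)[:,:2]))
q=blob(c,((0,0,205),(180,60,255)),(455,222),95);print("tray",cv2.minAreaRect(np.float32(plane(c,q,.022,W)[:,:2]*1000)))
q=blob(c,((75,100,40),(95,255,255)),(156,250),40);print("tape",circ(plane(c,q,.015,W)[:,:2]))
E
```

```text
tube (array([ 0.43771467, -0.15849472]), np.float64(0.016367760303649594), np.float64(0.0012543963658327266))
move to grasp z.105 [-3.1   2.42 14.47]
jar (array([0.4218491 , 0.13935711]), np.float64(0.027151211276346388), np.float64(0.005711555379131067))
tray ((434.0272216796875, 22.789520263671875), (212.64376831054688, 210.96478271484375), 13.773365020751953)
tape (array([ 0.47033175, -0.30285211]), np.float64(0.027456265117324824), np.float64(0.0030829608952268953))
```

Emit:
{"name": "move_arm", "arguments": {"moves": [{"gripper": 70,"x": -3.1,"y": 2.4,"z": 2,"roll": 0},{"gripper": 70,"x": 0,"y": 0,"z": 5,"roll": 0},{"gripper": 70,"x": 0,"y": 0,"z": 4.5,"roll": 0},{"gripper": 70,"x": 0,"y": 0,"z": 3,"roll": 0},{"gripper": 70,"x": 0,"y": 0,"z": 0,"roll": 0}]}}

```text
time_s: 2.9
eef_pos: [0.4367, -0.1575, 0.2577]
eef_rot: [-0.003, 0.693, 0.721, -0.0]
wrist_force: [-0.1, 0.5, 1.1]
opening: 0.699
```

Emit:
{"name": "move_arm", "arguments": {"moves": [{"gripper": 0,"x": 0,"y": 0,"z": 0,"roll": 0},{"gripper": 0,"x": 0,"y": 0,"z": 0,"roll": 0},{"gripper": 0,"x": 0,"y": 0,"z": 0,"roll": 0},{"gripper": 0,"x": 0,"y": 0,"z": 0,"roll": 0},{"gripper": 0,"x": 0,"y": 0,"z": 0,"roll": 0}]}}

```text
time_s: 3.52
eef_pos: [0.4387, -0.1589, 0.2618]
eef_rot: [0.002, 0.693, 0.721, 0.0]
wrist_force: [-0.7, 0.2, 7.9]
opening: 0.362
```

```bash
python3 - <<'E'
from h import *
c,W,T=wrist();cv2.imwrite("pics/w3.png",c["img"][:,:,::-1])
print(T.round(4).tolist(),ctrl.get_obs())
E
```

```text
[[-0.04, 0.9992, 0.0037, 0.4387], [0.9992, 0.04, -0.0022, -0.1589], [-0.0024, 0.0036, -1.0, 0.2618], [0.0, 0.0, 0.0, 1.0]] {'time_s': 3.575, 'q': array([-6.02946532e-01,  1.28101466e-01,  1.99004515e+00,  2.50631342e-04,
        1.01916206e+00, -2.21388466e+00]), 'dq': array([ 0.00092157,  0.00053449,  0.00059817,  0.00164021,  0.00165169,
       -0.00114739]), 'joint_efforts': array([-3.22846603e-01, -3.22203505e+01, -2.61249965e+01, -1.73489135e-01,
       -1.08476572e-01, -2.09309896e-03]), 'eef_pos': array([ 0.43865749, -0.1589466 ,  0.26174241]), 'eef_rot': array([2.09653471e-03, 6.92818647e-01, 7.21108676e-01, 4.51753389e-04]), 'wrist_force': array([0.11545725, 1.2852635 , 7.73324234]), 'torque': array([ 0.12393409, -0.02886201, -0.01439885]), 'opening': 0.36237738658672586}
```

View pics/w3.png

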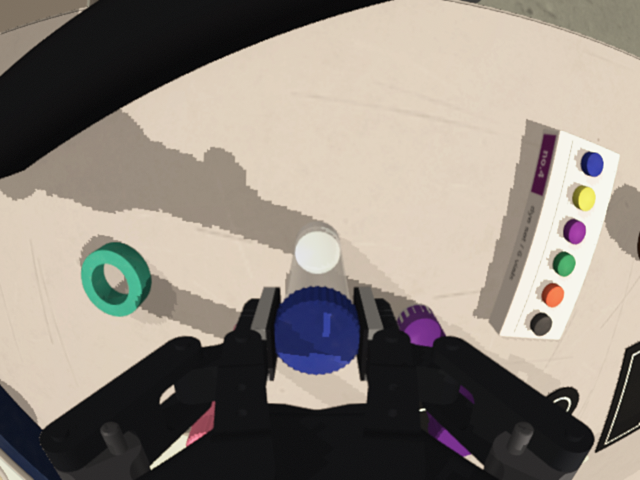

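The cap is gripped and centred at (317,330), with its skirt at (318,252). The fingers are clear of purple and pink.

Emit:
{"name": "move_arm", "arguments": {"moves": [{"gripper": 0,"x": 0,"y": 0,"z": -2,"roll": 0},{"gripper": 0,"x": 0,"y": 0,"z": -4,"roll": 0},{"gripper": 0,"x": 0,"y": 0,"z": -5,"roll": 0},{"gripper": 0,"x": 0,"y": 0,"z": -4,"roll": 0},{"gripper": 0,"x": 0,"y": 0,"z": 0,"roll": 0}]}}

```text
time_s: 4.2
eef_pos: [0.4385, -0.1589, 0.4141]
eef_rot: [0.004, 0.693, 0.721, 0.001]
wrist_force: [-0.3, -0.1, -0.9]
opening: 0.358
```

Emit:
{"name": "move_arm", "arguments": {"moves": [{"gripper": 0,"x": 4,"y": 3,"z": 0,"roll": 0},{"gripper": 0,"x": 4.8,"y": 3.6,"z": 0,"roll": 0},{"gripper": 0,"x": 4.8,"y": 3.6,"z": 0,"roll": 0},{"gripper": 0,"x": 4.8,"y": 3.6,"z": 0,"roll": 0},{"gripper": 0,"x": 4,"y": 2.5,"z": 0,"roll": 0}]}}

```text
time_s: 4.82
eef_pos: [0.5921, 0.0741, 0.4084]
eef_rot: [-0.001, 0.692, 0.721, -0.0]
wrist_force: [-0.5, -0.3, 0.1]
opening: 0.357
```

Emit:
{"name": "move_arm", "arguments": {"moves": [{"gripper": 0,"x": 1.7,"y": 1.3,"z": 0,"roll": 0},{"gripper": 0,"x": 0,"y": 0,"z": 4,"roll": 0},{"gripper": 0,"x": 0,"y": 0,"z": 5,"roll": 0},{"gripper": 0,"x": 0,"y": 0,"z": 3,"roll": 0},{"gripper": 0,"x": 0,"y": 0,"z": 0,"roll": 0}]}}

```text
time_s: 5.45
eef_pos: [0.6021, 0.0896, 0.2857]
eef_rot: [-0.003, 0.693, 0.721, -0.003]
wrist_force: [-0.6, -0.2, 0.5]
opening: 0.364
```

```bash
python3 - <<'E'
from h import *
c,W,T=wrist();cv2.imwrite("pics/w4.png",c["img"][:,:,::-1])
print(T.round(4).tolist(),ctrl.get_obs()["wrist_force"],ctrl.get_obs()["opening"])
E
```

```text
[[-0.0401, 0.9992, -0.0079, 0.6021], [0.9992, 0.0401, 0.0004, 0.0896], [0.0007, -0.0079, -1.0, 0.2857], [0.0, 0.0, 0.0, 1.0]] [ 0.0811193  -0.48192348  0.72949669] 0.3631726695159264
```

View pics/w4.png

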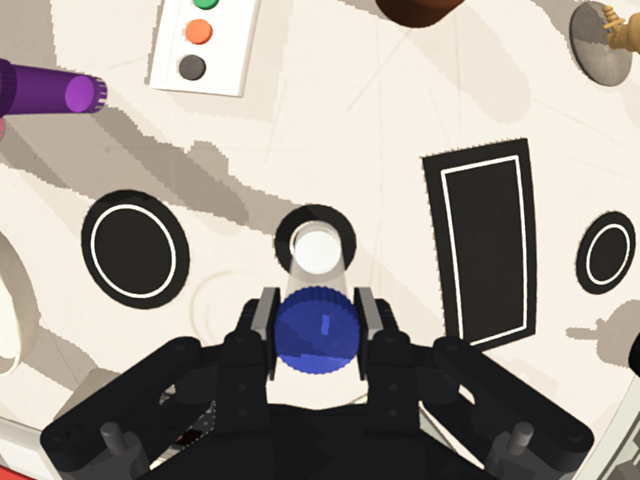

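The tube is held over its pad. The white skirt is at (318,250) and the black disc at about (315,245), with the other pads also in view. Measuring now.

```bash
cat >> h.py <<'E'
BLACK=((0,0,0),(180,255,60))
def pad(c,W,near,r,rad=80):
    q=blob(c,BLACK,near,rad);P=plane(c,q,.003,W)[:,:2]
    for _ in range(6):
        C,rr,e=circ(P);d=np.abs(np.hypot(*(P-C).T)-rr);P=P[d<max(.0015,np.percentile(d,80))]
    return C,rr,len(P)
E
python3 - <<'E'
from h import *
c,W,T=wrist()
print("tubepad",pad(c,W,(315,245),.03,48))
print("burnerpad",pad(c,W,(136,250),.05,70)); print("jarpad",pad(c,W,(607,252),.04,50))
q=blob(c,((0,0,0),(180,255,90)),(488,245),120);P=plane(c,q,.003,W)[:,:2];print("traypad",cv2.minAreaRect(np.float32(P*1000)))
h=T[2,3]-.2618+.002
q=blob(c,((0,0,200),(180,60,255)),(318,250),26);P=plane(c,q,h,W)[:,:2];print("foot",circ(P),h)
q=blob(c,BLUE,(317,330),50);q=q[q[:,1]>325];print("cap",circ(plane(c,q,T[2,3]-.146,W)[:,:2]))
E
```

```text
tubepad (array([0.60886573, 0.08832265]), np.float64(0.02836156031885763), 162)
burnerpad (array([ 0.62124732, -0.05515319]), np.float64(0.04881851570610966), 318)
jarpad (array([0.60945348, 0.35661918]), np.float64(0.03938850624100727), 198)
traypad ((629.373291015625, 221.42091369628906), (199.2501678466797, 101.75359344482422), 15.677334785461426)
foot (array([0.60821761, 0.08968006]), np.float64(0.015659752717914917), np.float64(0.0020806769023382996)) 0.028518450949099716
cap (array([0.60265452, 0.08899251]), np.float64(0.015739204171905996), np.float64(0.0007341859970167001))
```

Emit:
{"name": "move_arm", "arguments": {"moves": [{"gripper": 0,"x": 0,"y": 0.5,"z": 0,"roll": 0},{"gripper": 0,"x": 0,"y": 0,"z": 1,"roll": 0},{"gripper": 0,"x": 0,"y": 0,"z": 0.8,"roll": 0},{"gripper": 0,"x": 0,"y": 0,"z": 0.1,"roll": 0},{"gripper": 0,"x": 0,"y": 0,"z": 0,"roll": 0}]}}

```text
time_s: 6.18
eef_pos: [0.6088, 0.0897, 0.2705]
eef_rot: [-0.0, 0.693, 0.721, -0.0]
wrist_force: [0.1, 0.2, -0.2]
opening: 0.36
```

```bash
python3 - <<'E'
from h import *
c,W,T=wrist();cv2.imwrite("pics/w5.png",cv2.resize(c["img"][180:400,210:430,::-1],(600,600)))
print(T.round(4).tolist(),ctrl.get_obs()["wrist_force"])
q=blob(c,((0,0,200),(180,60,255)),(318,255),26);print("foot@12mm,3mm",[circ(plane(c,q,h,W)[:,:2])[0] for h in(.012,.003)])
q=blob(c,BLUE,(317,330),50);q=q[q[:,1]>325];print("cap",circ(plane(c,q,T[2,3]-.146,W)[:,:2]))
print("pad",pad(c,W,(315,250),.03,52))
E
```

```text
[[-0.0402, 0.9992, -0.0005, 0.6088], [0.9992, 0.0402, 0.0, 0.0897], [0.0, -0.0005, -1.0, 0.2705], [0.0, 0.0, 0.0, 1.0]] [-0.30313677  0.07923061 -0.48499287]
foot@12mm,3mm [array([0.61485685, 0.08995212]), array([0.61804579, 0.09009816])]
cap (array([0.60862472, 0.08920141]), np.float64(0.015744190848054833), np.float64(0.0008701553536441149))
pad (array([0.60936965, 0.08836402]), np.float64(0.02838187932355603), 182)
```

View pics/w5.png

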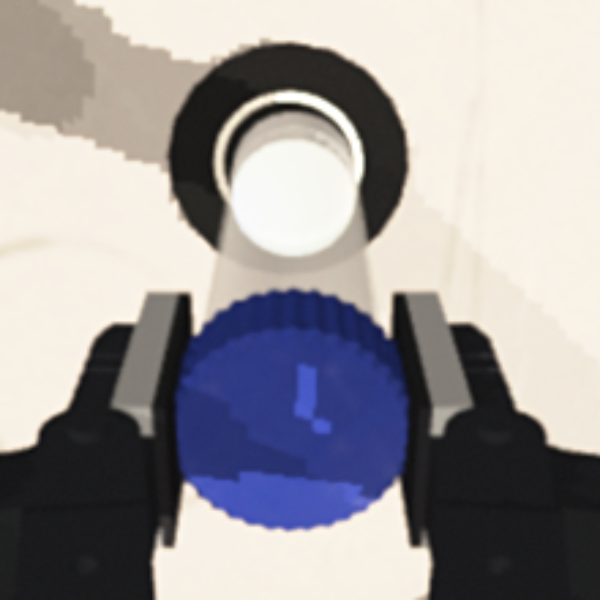

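The tube base sits inside the ring to within about 1 mm. It is still about 6 mm up, so I'm lowering it.

Emit:
{"name": "move_arm", "arguments": {"moves": [{"gripper": 0,"x": 0,"y": 0,"z": 0.4,"roll": 0},{"gripper": 0,"x": 0,"y": 0,"z": 0.1,"roll": 0},{"gripper": 0,"x": 0,"y": 0,"z": 0,"roll": 0}]}}

```text
time_s: 6.6
eef_pos: [0.6088, 0.0897, 0.2656]
eef_rot: [-0.0, 0.693, 0.721, -0.0]
wrist_force: [-0.8, 0.8, -1.3]
opening: 0.358
```

Emit:
{"name": "move_arm", "arguments": {"moves": [{"gripper": 0,"x": 0,"y": 0,"z": 0.1,"roll": 0},{"gripper": 0,"x": 0,"y": 0,"z": 0,"roll": 0}]}}

```text
time_s: 6.85
eef_pos: [0.609, 0.0897, 0.2649]
eef_rot: [0.0, 0.693, 0.721, 0.0]
wrist_force: [-0.5, 0.3, 1.2]
opening: 0.358
```

Emit:
{"name": "move_arm", "arguments": {"moves": [{"gripper": 45,"x": 0,"y": 0,"z": 0,"roll": 0},{"gripper": 75,"x": 0,"y": 0,"z": 0,"roll": 0},{"gripper": 75,"x": 0,"y": 0,"z": 0,"roll": 0},{"gripper": 75,"x": 0,"y": 0,"z": -1.5,"roll": 0},{"gripper": 75,"x": 0,"y": 0,"z": -3,"roll": 0}]}}

```text
time_s: 7.48
eef_pos: [0.6084, 0.0897, 0.3096]
eef_rot: [-0.001, 0.693, 0.721, -0.001]
wrist_force: [0.1, 0.2, 0.8]
opening: 0.751
```

Emit:
{"name": "move_arm", "arguments": {"moves": [{"gripper": 100,"x": 0,"y": 0,"z": -5,"roll": 0},{"gripper": 100,"x": 0,"y": 0,"z": -4,"roll": 0},{"gripper": 100,"x": 2.1,"y": -5.8,"z": 0,"roll": 0},{"gripper": 100,"x": 2.1,"y": -5.8,"z": 0,"roll": 0},{"gripper": 100,"x": 2.1,"y": -5.8,"z": 0,"roll": 0}]}}

```text
time_s: 8.1
eef_pos: [0.4307, 0.1459, 0.4008]
eef_rot: [0.001, 0.693, 0.721, 0.001]
wrist_force: [-0.3, -0.1, 0.4]
opening: 1.0
```

Emit:
{"name": "move_arm", "arguments": {"moves": [{"gripper": 100,"x": 0,"y": 0,"z": 0,"roll": 0},{"gripper": 100,"x": 0,"y": 0,"z": 0,"roll": 0}]}}

```text
time_s: 8.35
eef_pos: [0.4329, 0.1457, 0.4012]
eef_rot: [0.001, 0.693, 0.721, 0.001]
wrist_force: [0.5, -0.2, 0.6]
opening: 1.001
```

```bash
python3 - <<'E'
from h import *
c,W,T=wrist();cv2.imwrite("pics/w6.png",c["img"][:,:,::-1])
print(T.round(4).tolist(),ctrl.get_obs()["time_s"])
p=project(c,(.42,.147,.08),W)[0];print(p)
q=blob(c,BLUE,p,45);C,r,e=circ(plane(c,q,.08,W)[:,:2]);print("jar",C,r,e)
print(toolmove(T,[*C,.045]).round(2))
E
```

```text
[[-0.0407, 0.9992, 0.0033, 0.4329], [0.9992, 0.0407, 0.0, 0.1457], [-0.0001, 0.0033, -1.0, 0.4012], [0.0, 0.0, 0.0, 1.0]] 8.4
[319.32660024 201.54668839]
jar [0.42277649 0.14807209] 0.023235702141744644 0.004223397690893426
[ 0.29 -1.12 20.12]
```

View pics/w6.png

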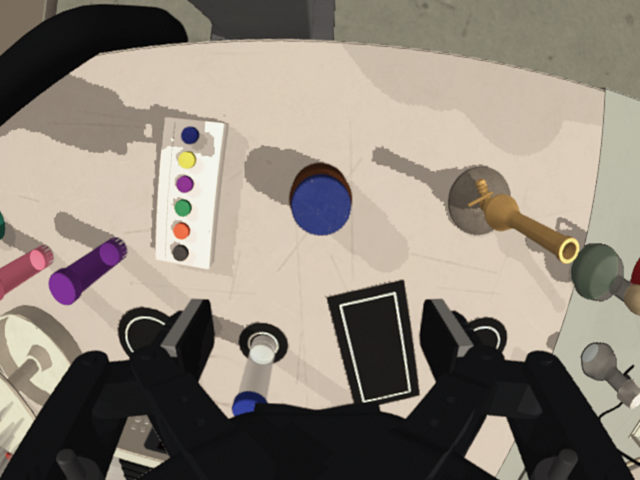

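The tube stands in its ring at (262,345). The jar cap is at (321,205), the burner mouth at (568,249) with its foot at (480,200), and the tray at (190,193). Next is the jar.

Emit:
{"name": "move_arm", "arguments": {"moves": [{"gripper": 100,"x": 0.3,"y": -1.1,"z": 3,"roll": 0},{"gripper": 100,"x": 0,"y": 0,"z": 6,"roll": 0},{"gripper": 100,"x": 0,"y": 0,"z": 6,"roll": 0},{"gripper": 100,"x": 0,"y": 0,"z": 3.4,"roll": 0},{"gripper": 100,"x": 0,"y": 0,"z": 2,"roll": 0}]}}

```text
time_s: 9.02
eef_pos: [0.4221, 0.1475, 0.1935]
eef_rot: [-0.001, 0.693, 0.721, -0.001]
wrist_force: [1.2, -0.2, 0.1]
opening: 0.999
```

Emit:
{"name": "move_arm", "arguments": {"moves": [{"gripper": 60,"x": 0,"y": 0,"z": 0,"roll": 0},{"gripper": 0,"x": 0,"y": 0,"z": 0,"roll": 0},{"gripper": 0,"x": 0,"y": 0,"z": 0,"roll": 0},{"gripper": 0,"x": 0,"y": 0,"z": 0,"roll": 0}]}}

```text
time_s: 9.52
eef_pos: [0.4221, 0.1482, 0.1967]
eef_rot: [0.001, 0.693, 0.721, 0.001]
wrist_force: [0.3, -0.7, 1.6]
opening: 0.623
```

```bash
python3 - <<'E'
from h import *
c,W,T=wrist();cv2.imwrite("pics/w7.png",c["img"][:,:,::-1])
print(T.round(4).tolist(),ctrl.get_obs()["wrist_force"],ctrl.get_obs()["opening"])
p=project(c,(.4228,.1481,.08),W)[0];print(p)
q=blob(c,BLUE,p,110);q=q[q[:,1]>p[1]];C,r,e=circ(plane(c,q,.08,W)[:,:2]);print("jar",C,r,e)
E
```

```text
[[-0.0403, 0.9992, 0.0026, 0.4221], [0.9992, 0.0403, 0.0001, 0.1482], [-0.0, 0.0026, -1.0, 0.1967], [0.0, 0.0, 0.0, 1.0]] [ 0.7648689  -0.300693    3.21030702] 0.6284944223736607
[317.78944248 392.46682974]
jar [0.4089033 0.1466654] 0.02368761390792508 0.006094815641653515
```

Emit:
{"name": "move_arm", "arguments": {"moves": [{"gripper": 0,"x": 0,"y": 0,"z": -3,"roll": 0},{"gripper": 0,"x": 0,"y": 0,"z": -5.5,"roll": 0},{"gripper": 0,"x": 0,"y": 0,"z": -5.5,"roll": 0},{"gripper": 0,"x": 2.4,"y": 2.3,"z": 0,"roll": 0},{"gripper": 0,"x": 4,"y": 3.8,"z": 0,"roll": 0}]}}

```text
time_s: 10.2
eef_pos: [0.4801, 0.2148, 0.3376]
eef_rot: [0.001, 0.693, 0.721, 0.001]
wrist_force: [1.2, -1.1, -0.4]
opening: 0.621
```

Emit:
{"name": "move_arm", "arguments": {"moves": [{"gripper": 0,"x": 4,"y": 3.8,"z": 0,"roll": 0},{"gripper": 0,"x": 4,"y": 3.8,"z": 0,"roll": 0},{"gripper": 0,"x": 4,"y": 3.8,"z": 0,"roll": 0},{"gripper": 0,"x": 2,"y": 1.8,"z": 2,"roll": 0},{"gripper": 0,"x": 0,"y": 0,"z": 4,"roll": 0}]}}

```text
time_s: 10.82
eef_pos: [0.6074, 0.3617, 0.277]
eef_rot: [0.001, 0.692, 0.722, 0.003]
wrist_force: [0.4, -0.5, -1.3]
opening: 0.622
```

Emit:
{"name": "move_arm", "arguments": {"moves": [{"gripper": 0,"x": 0,"y": 0,"z": 4,"roll": 0},{"gripper": 0,"x": 0,"y": 0,"z": 1,"roll": 0},{"gripper": 0,"x": 0,"y": 0,"z": 0,"roll": 0},{"gripper": 0,"x": 0,"y": 0,"z": 0,"roll": 0}]}}

```text
time_s: 11.32
eef_pos: [0.6069, 0.3601, 0.2282]
eef_rot: [0.001, 0.693, 0.721, 0.002]
wrist_force: [0.1, 1.6, -0.5]
opening: 0.625
```

```bash
python3 - <<'E'
from h import *
c,W,T=wrist();cv2.imwrite("pics/w8.png",c["img"][:,:,::-1])
print(T.round(4).tolist(),ctrl.get_obs()["wrist_force"],ctrl.get_obs()["opening"])
print(project(c,(.607,.359,.003),W))
E
```

```text
[[-0.0403, 0.9992, 0.0035, 0.6069], [0.9992, 0.0403, 0.0013, 0.3601], [0.0012, 0.0035, -1.0, 0.2282], [0.0, 0.0, 0.0, 1.0]] [-0.03571774 -0.53127325 -0.41902522] 0.6217658632977017
[[314.80701761 260.05283198]]
```

View pics/w8.png

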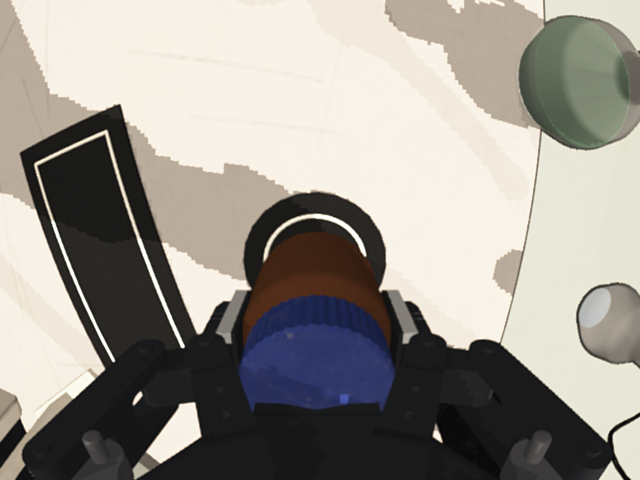

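The jar hangs about 3 cm over its pad. The pad and ring arcs are visible behind its rim: black disc top at (315,193), brown rim top at (315,233). I'm fitting both arcs with their known radii.

```bash
cat >> h.py <<'E'
from scipy.optimize import least_squares
def fixr(P,r):
    f=least_squares(lambda s:np.hypot(*(P-s).T)-r,P.mean(0),loss="soft_l1",f_scale=.0007);return f.x,np.abs(f.fun).mean()
E
cat > jm.py <<'E'
from h import *
c,W,T=wrist();h=T[2,3]-.1967;hsv=cv2.cvtColor(c["img"],cv2.COLOR_RGB2HSV)
pp=project(c,(.607,.359,.003),W)[0]
black=cv2.inRange(hsv,np.array((0,0,0)),np.array((180,255,75)))
bp=project(c,(.58,.36,h),W)[0]
E=[];B=[];Rg=[]
V=hsv[:,:,2].astype(int);S=hsv[:,:,1]
for u in range(262,372,2):
    col=np.where(V[150:260,u]<75)[0]
    if len(col): E.append((u,150+col[0]))
    br=np.where((S[150:300,u]>120)&(hsv[150:300,u,0]<20)&(V[150:300,u]>60))[0]
    if len(br): B.append((u,150+br[0]))
    if len(col):
        v0=150+col[0]+5
        w=np.where((V[v0:v0+60,u]>150)&(S[v0:v0+60,u]<60))[0]
        if len(w): Rg.append((u,v0+w[0]))
E,B,Rg=map(np.array,(E,B,Rg))
p=fixr(plane(c,E,.003,W)[:,:2],.041);g=fixr(plane(c,Rg,.003,W)[:,:2],.028);b=fixr(plane(c,B,h,W)[:,:2],.028)
print("h",h,"pad",p,"ring",g,len(Rg),"jarbottom",b,len(B));m=(p[0]+g[0])/2
print("tool shift cm",(T[:3,:3].T@np.r_[m-b[0],0]*100).round(2), ctrl.get_obs()["wrist_force"])
E
python3 jm.py
```

```text
h 0.03164632226863129 pad (array([0.61022967, 0.35865944]), np.float64(0.0001781469496049811)) ring (array([0.60834331, 0.35888961]), np.float64(0.0002640457910538548)) 51 jarbottom (array([0.6146796 , 0.35163736]), np.float64(0.003591616111262991)) 55
tool shift cm [ 0.73 -0.51 -0.  ] [-0.86804078  0.74544202 -1.44303692]
```

```bash
sed -i 's/^E,B,Rg=map.*/&\nprint(B[::5].tolist(),[hsv[v,316].tolist() for v in range(222,245,3)])/' jm.py; python3 jm.py
```

```text
[[262, 269], [272, 253], [282, 243], [292, 238], [302, 235], [312, 234], [322, 251], [332, 268], [342, 275], [352, 280], [362, 255]] [[20, 28, 27], [15, 35, 29], [15, 18, 28], [13, 110, 37], [11, 174, 60], [11, 167, 61], [10, 174, 60], [11, 173, 59]]
h 0.03144204320727001 pad (array([0.6101897, 0.3586117]), np.float64(0.000201440214278167)) ring (array([0.60828118, 0.35893515]), np.float64(0.00024785486945869074)) 51 jarbottom (array([0.613809  , 0.35207849]), np.float64(0.0035293778789416267)) 55
tool shift cm [ 0.69 -0.43 -0.  ] [ 0.16102869  0.10180503 -0.52432239]
```

```bash
sed -i 's/(V\[150:300,u\]>60)/(V[150:300,u]>40)/; /^print(B/d' jm.py; python3 jm.py
```

```text
h 0.031117253081447527 pad (array([0.61019821, 0.35862074]), np.float64(0.00017664295360801487)) ring (array([0.60835421, 0.35892153]), np.float64(0.00026440485975236553)) 51 jarbottom (array([0.60969169, 0.35949584]), np.float64(0.0001719986706316753)) 55
tool shift cm [-0.07 -0.04 -0.  ] [-0.56509482 -0.37161715 -0.78438889]
```

Emit:
{"name": "move_arm", "arguments": {"moves": [{"gripper": 0,"x": -0.1,"y": 0,"z": 1.5,"roll": 0},{"gripper": 0,"x": 0,"y": 0,"z": 0.9,"roll": 0},{"gripper": 0,"x": 0,"y": 0,"z": 0.1,"roll": 0},{"gripper": 0,"x": 0,"y": 0,"z": 0.1,"roll": 0},{"gripper": 0,"x": 0,"y": 0,"z": 0,"roll": 0}]}}

```text
time_s: 12.15
eef_pos: [0.6059, 0.3587, 0.1998]
eef_rot: [-0.0, 0.693, 0.721, -0.0]
wrist_force: [-2.4, -1.1, 4.5]
opening: 0.625
```

```bash
python3 jm.py
```

```text
h 0.0030839585057955143 pad (array([0.60998183, 0.35868039]), np.float64(0.00017464287338761348)) ring (array([0.57205247, 0.40151357]), np.float64(0.00020605931434937037)) 6 jarbottom (array([0.60820486, 0.35755102]), np.float64(0.0001496268983553113)) 55
tool shift cm [ 2.32 -1.63  0.  ] [-1.78151262 -1.94190793  4.07789741]
```

The jar is within about 1–2 mm, with the ring just covered. Releasing it and going for the burner.

Emit:
{"name": "move_arm", "arguments": {"moves": [{"gripper": 75,"x": 0,"y": 0,"z": 0,"roll": 0},{"gripper": 100,"x": 0,"y": 0,"z": 0,"roll": 0},{"gripper": 100,"x": 0,"y": 0,"z": 0,"roll": 0},{"gripper": 100,"x": 0,"y": 0,"z": -3,"roll": 0},{"gripper": 100,"x": 0,"y": 0,"z": -5,"roll": 0}]}}

```text
time_s: 12.82
eef_pos: [0.6051, 0.3584, 0.2777]
eef_rot: [-0.001, 0.693, 0.721, -0.002]
wrist_force: [1.0, 0.2, -0.0]
opening: 1.0
```

Emit:
{"name": "move_arm", "arguments": {"moves": [{"gripper": 100,"x": 0,"y": 0,"z": -6,"roll": 0},{"gripper": 60,"x": 0,"y": 0,"z": -6,"roll": 0},{"gripper": 60,"x": -1.8,"y": -5.8,"z": 0,"roll": 0},{"gripper": 60,"x": -1.8,"y": -5.8,"z": 0,"roll": 0},{"gripper": 60,"x": -1.8,"y": -5.8,"z": 0,"roll": 0}]}}

```text
time_s: 13.45
eef_pos: [0.4326, 0.2972, 0.3997]
eef_rot: [0.0, 0.693, 0.721, 0.0]
wrist_force: [0.0, -0.4, 1.4]
opening: 0.601
```

Emit:
{"name": "move_arm", "arguments": {"moves": [{"gripper": 60,"x": 0,"y": 0,"z": 0,"roll": 0},{"gripper": 60,"x": 0,"y": 0,"z": 0,"roll": 0}]}}

```text
time_s: 13.7
eef_pos: [0.4349, 0.298, 0.4007]
eef_rot: [0.001, 0.693, 0.721, 0.001]
wrist_force: [-0.1, 0.7, -0.0]
opening: 0.6
```

```bash
python3 - <<'E'
from h import *
c,W,T=wrist();cv2.imwrite("pics/w9.png",c["img"][:,:,::-1])
print(T.round(4).tolist(),ctrl.get_obs()["time_s"])
print(project(c,[(.427,.318,.166),(.427,.318,0),(.609,.358,.08)],W))
E
```

```text
[[-0.0403, 0.9992, 0.0025, 0.4349], [0.9992, 0.0402, 0.001, 0.298], [0.0009, 0.0026, -1.0, 0.4007], [0.0, 0.0, 0.0, 1.0]] 13.75
[[351.99689513 242.84921475]
 [336.60505458 191.0652228 ]
 [369.40614005 388.47592817]]
```

View pics/w9.png

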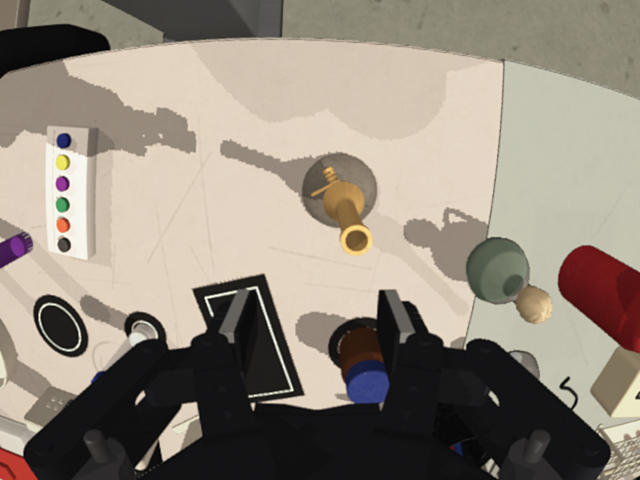

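The burner mouth is at (356,239) and its foot at (340,190). The jar stands in its pad at (365,365), the flask is at (497,270), and the tray is at (72,192). Pictures viewed: 11.

```bash
python3 - <<'E'
from h import *
c,W,T=wrist()
M=plane(c,(356,239),.166,W)[0];
q=blob(c,((0,0,60),(180,90,150)),(340,190),45)
hsv=cv2.cvtColor(c["img"],cv2.COLOR_RGB2HSV);print(hsv[165:170,340].tolist(),hsv[195,308].tolist(),hsv[240,350].tolist())
ed=cv2.Canny(cv2.GaussianBlur(c["img"],(3,3),0),40,100)
print("mouth",M,"foot",[x for x in circ(plane(c,q,.017,W)[:,:2])],"eyeballed foot",plane(c,(340,190),.012,W)[0])
C=(M[:2]);print(toolmove(T,[*C,.122]).round(2))
E
```

```text
[[17, 55, 130], [17, 54, 133], [17, 53, 135], [18, 52, 138], [16, 54, 142]] [17, 59, 82] [17, 142, 115]
mouth [0.42518911 0.32028879 0.166     ] foot [array([0.42320574, 0.31910674]), np.float64(0.03088651660055494), np.float64(0.020317665604272644)] eyeballed foot [0.42423988 0.32062402 0.012     ]
[ 2.23 -1.01 12.37]
```

Emit:
{"name": "move_arm", "arguments": {"moves": [{"gripper": 60,"x": 2.2,"y": -1,"z": 0,"roll": 0},{"gripper": 60,"x": 0,"y": 0,"z": 0,"roll": 0},{"gripper": 60,"x": 0,"y": 0,"z": 6,"roll": 0},{"gripper": 60,"x": 0,"y": 0,"z": 6,"roll": 0},{"gripper": 60,"x": 0,"y": 0,"z": 0.3,"roll": 0}]}}

```text
time_s: 14.42
eef_pos: [0.4223, 0.3182, 0.2722]
eef_rot: [-0.002, 0.693, 0.721, -0.005]
wrist_force: [-0.3, -0.2, 0.8]
opening: 0.602
```

Emit:
{"name": "move_arm", "arguments": {"moves": [{"gripper": 25,"x": 0,"y": 0,"z": 0,"roll": 0},{"gripper": 10,"x": 0,"y": 0,"z": 0,"roll": 0},{"gripper": 0,"x": 0,"y": 0,"z": 0,"roll": 0},{"gripper": 0,"x": 0,"y": 0,"z": 0,"roll": 0},{"gripper": 0,"x": 0,"y": 0,"z": 0,"roll": 0}]}}

```text
time_s: 15.05
eef_pos: [0.4248, 0.3201, 0.2797]
eef_rot: [0.001, 0.693, 0.721, 0.003]
wrist_force: [2.0, 1.8, 6.3]
opening: 0.162
```

Emit:
{"name": "move_arm", "arguments": {"moves": [{"gripper": 0,"x": 0,"y": 0,"z": -2,"roll": 0},{"gripper": 0,"x": 0,"y": 0,"z": -4,"roll": 0},{"gripper": 0,"x": 0,"y": 0,"z": -5,"roll": 0},{"gripper": 0,"x": 0,"y": 0,"z": -4,"roll": 0},{"gripper": 0,"x": -2.4,"y": 1.1,"z": -1,"roll": 0}]}}

```text
time_s: 15.68
eef_pos: [0.4351, 0.2967, 0.4406]
eef_rot: [0.001, 0.692, 0.722, 0.003]
wrist_force: [1.1, -0.2, -5.6]
opening: 0.16
```

Emit:
{"name": "move_arm", "arguments": {"moves": [{"gripper": 0,"x": -4.5,"y": 2.1,"z": 0,"roll": 0},{"gripper": 0,"x": -4.5,"y": 2.1,"z": 0,"roll": 0},{"gripper": 0,"x": -4.5,"y": 2.1,"z": 0,"roll": 0},{"gripper": 0,"x": -4.5,"y": 2.1,"z": 0,"roll": 0},{"gripper": 0,"x": -4.5,"y": 2.1,"z": 0,"roll": 0}]}}

```text
time_s: 16.3
eef_pos: [0.5494, 0.0738, 0.4367]
eef_rot: [-0.0, 0.693, 0.721, -0.0]
wrist_force: [-0.2, 0.8, -4.7]
opening: 0.165
```

Emit:
{"name": "move_arm", "arguments": {"moves": [{"gripper": 0,"x": -4.5,"y": 2.1,"z": 0,"roll": 0},{"gripper": 0,"x": -4.5,"y": 2.1,"z": 0,"roll": 0},{"gripper": 0,"x": -3,"y": 1.4,"z": 0,"roll": 0},{"gripper": 0,"x": -1.4,"y": 0.9,"z": 0,"roll": 0},{"gripper": 0,"x": 0,"y": 0,"z": 0,"roll": 0}]}}

```text
time_s: 16.92
eef_pos: [0.6197, -0.0563, 0.4363]
eef_rot: [-0.001, 0.693, 0.721, -0.0]
wrist_force: [0.2, 0.2, -4.4]
opening: 0.162
```

Emit:
{"name": "move_arm", "arguments": {"moves": [{"gripper": 0,"x": 0,"y": 0,"z": 4,"roll": 0},{"gripper": 0,"x": 0,"y": 0,"z": 5,"roll": 0},{"gripper": 0,"x": 0,"y": 0,"z": 3,"roll": 0},{"gripper": 0,"x": 0,"y": 0,"z": 0,"roll": 0},{"gripper": 0,"x": 0,"y": 0,"z": 0,"roll": 0}]}}

```text
time_s: 17.55
eef_pos: [0.6202, -0.0552, 0.3186]
eef_rot: [0.001, 0.692, 0.722, 0.001]
wrist_force: [-0.1, -0.9, -4.7]
opening: 0.16
```

```bash
python3 - <<'E'
from h import *
c,W,T=wrist();cv2.imwrite("pics/w10.png",c["img"][:,:,::-1])
print(T.round(4).tolist(),ctrl.get_obs()["wrist_force"],ctrl.get_obs()["opening"])
print(project(c,(.6205,-.0557,.003),W))
E
```

```text
[[-0.0414, 0.9991, 0.0023, 0.6202], [0.9991, 0.0414, -0.0004, -0.0552], [-0.0005, 0.0023, -1.0, 0.3186], [0.0, 0.0, 0.0, 1.0]] [ 0.03574447  0.17940789 -3.66489717] 0.16191622375410336
[[316.51235564 219.63092773]]
```

View pics/w10.png

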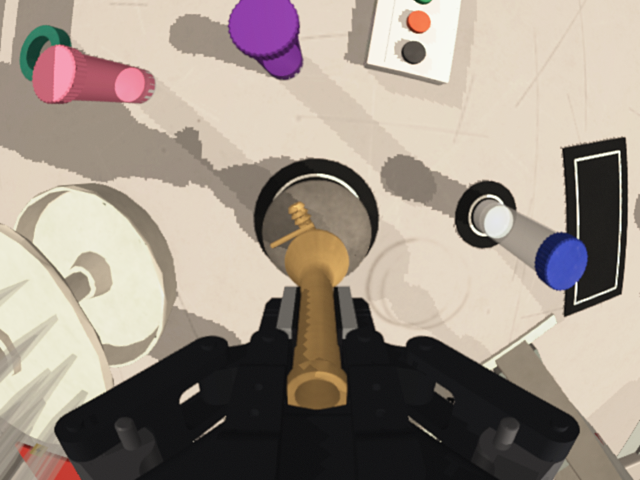

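The burner hangs about 4 cm above its pad. The pad edge top is at (316,159), the ring at (316,177) and the foot's near rim at about (316,181). I'm fitting the arcs.

```bash
cat > bm.py <<'E'
from h import *
c,W,T=wrist();h=T[2,3]-.2797;hsv=cv2.cvtColor(c["img"],cv2.COLOR_RGB2HSV)
V=hsv[:,:,2].astype(int);S=hsv[:,:,1]
print([(v,V[v,316]) for v in range(155,190,2)])
E=[];B=[];Rg=[]
for u in range(282,352,2):
    a=np.where(V[120:230,u]<65)[0]
    if not len(a): continue
    v0=120+a[0];E.append((u,v0))
    g=np.where(V[v0+4:v0+60,u]>100)[0]
    if len(g):
        v1=v0+4+g[0];Rg.append((u,v1))
        d=np.where(V[v1:v1+14,u]<110)[0]
        if len(d): B.append((u,v1+d[0]))
E,B,Rg=map(np.array,(E,B,Rg))
p=fixr(plane(c,E,.003,W)[:,:2],.0505);g=fixr(plane(c,Rg,.003,W)[:,:2],.0375)
print("h",h,"pad",p,"ring",g,len(Rg))
print("foot",fixr(plane(c,B,h,W)[:,:2],.0375),len(B))
print(ctrl.get_obs()["wrist_force"],B[::5].tolist(),Rg[::5].tolist())
E
python3 bm.py
```

```text
[(155, np.int64(234)), (157, np.int64(152)), (159, np.int64(29)), (161, np.int64(33)), (163, np.int64(33)), (165, np.int64(31)), (167, np.int64(32)), (169, np.int64(32)), (171, np.int64(16)), (173, np.int64(214)), (175, np.int64(137)), (177, np.int64(15)), (179, np.int64(41)), (181, np.int64(114)), (183, np.int64(125)), (185, np.int64(121)), (187, np.int64(126)), (189, np.int64(127))]
h 0.03953098255619503 pad (array([ 0.6233986 , -0.05653072]), np.float64(0.00020210734123974914)) ring (array([ 0.62100546, -0.05601393]), np.float64(0.00021782598441377795)) 35
foot (array([ 0.61935415, -0.05646152]), np.float64(0.0009220168498115972)) 35
[ 1.04266358 -0.35800156 -3.93778357] [[282, 191], [292, 183], [302, 174], [312, 176], [322, 172], [332, 174], [342, 184]] [[282, 186], [292, 179], [302, 174], [312, 173], [322, 172], [332, 174], [342, 179]]
```

```bash
cat >> bm.py <<'E'
F=[]
for u,v in Rg:
    w=V[v:v+25,u];d=np.where(w<60)[0]
    if len(d):
        k=np.where(w[d[0]:]>80)[0]
        if len(k):F.append((u,v+d[0]+k[0]))
F=np.array(F);print("F",F[::4].tolist())
f=fixr(plane(c,F,h,W)[:,:2],.0375);print("foot",f,len(F),"shift cm",(T[:3,:3].T@np.r_[g[0]-f[0],0]*100).round(2))
E
python3 bm.py|tail -2
```

```text
F [[288, 188], [296, 184], [304, 182], [312, 180], [320, 181], [328, 181], [336, 184], [344, 188]]
foot (array([ 0.62192265, -0.05647642]), np.float64(0.0001815108859798485)) 31 shift cm [ 0.04 -0.09 -0.  ]
```

Emit:
{"name": "move_arm", "arguments": {"moves": [{"gripper": 0,"x": 0,"y": 0,"z": 2,"roll": 0},{"gripper": 0,"x": 0,"y": 0,"z": 1,"roll": 0},{"gripper": 0,"x": 0,"y": 0,"z": 0.3,"roll": 0},{"gripper": 0,"x": 0,"y": 0,"z": 0.1,"roll": 0},{"gripper": 0,"x": 0,"y": 0,"z": 0,"roll": 0}]}}

```text
time_s: 18.32
eef_pos: [0.6199, -0.0561, 0.283]
eef_rot: [0.0, 0.693, 0.721, 0.0]
wrist_force: [-1.5, -0.1, -0.7]
opening: 0.158
```

```bash
python3 bm.py
```

```text
[(155, np.int64(231)), (157, np.int64(231)), (159, np.int64(231)), (161, np.int64(233)), (163, np.int64(202)), (165, np.int64(56)), (167, np.int64(31)), (169, np.int64(34)), (171, np.int64(33)), (173, np.int64(33)), (175, np.int64(31)), (177, np.int64(20)), (179, np.int64(62)), (181, np.int64(121)), (183, np.int64(128)), (185, np.int64(125)), (187, np.int64(127)), (189, np.int64(130))]
h 0.0032995945066400245 pad (array([ 0.62323259, -0.05659206]), np.float64(0.00020065050237362805)) ring (array([ 0.62045454, -0.05641573]), np.float64(0.00021699860387246393)) 35
foot (array([ 0.62004847, -0.05584   ]), np.float64(0.000174664232416352)) 14
[-1.5061646  -0.45596544  0.07151718] [[282, 194], [292, 186], [316, 180]] [[282, 194], [292, 186], [302, 182], [312, 181], [322, 181], [332, 182], [342, 187]]
F []Traceback (most recent call last):
  File "bm.py", line 27, in <module>
    f=fixr(plane(c,F,h,W)[:,:2],.0375);print("foot",f,len(F),"shift cm",(T[:3,:3].T@np.r_[g[0]-f[0],0]*100).round(2))
           ~~~~~^^^^^^^^^
  File "h.py", line 13, in plane
    o,d=rays(c,px,T);return o+d*((z-o[2])/d[:,2])[:,None]
        ~~~~^^^^^^^^
  File "h.py", line 7, in rays
    u=(px[:,0]-c["cx"])/c["fx"];v=(px[:,1]-c["cy"])/c["fy"]
       ~~^^^^^
IndexError: index 0 is out of bounds for axis 1 with size 0
```

Emit:
{"name": "move_arm", "arguments": {"moves": [{"gripper": 0,"x": 0,"y": 0,"z": 0.1,"roll": 0},{"gripper": 20,"x": 0,"y": 0,"z": 0,"roll": 0},{"gripper": 35,"x": 0,"y": 0,"z": 0,"roll": 0},{"gripper": 60,"x": 0,"y": 0,"z": 0,"roll": 0},{"gripper": 60,"x": 0,"y": 0,"z": 0,"roll": 0}]}}

```text
time_s: 19.0
eef_pos: [0.6197, -0.056, 0.2816]
eef_rot: [0.0, 0.693, 0.721, 0.0]
wrist_force: [-0.3, 0.1, 0.2]
opening: 0.601
```

Emit:
{"name": "move_arm", "arguments": {"moves": [{"gripper": 60,"x": 0,"y": 0,"z": -3,"roll": 0},{"gripper": 60,"x": 0,"y": 0,"z": -5,"roll": 0},{"gripper": 60,"x": 0,"y": 0,"z": -5,"roll": 0},{"gripper": 100,"x": 2.8,"y": -5.5,"z": 0,"roll": 0},{"gripper": 100,"x": 2.8,"y": -5.5,"z": 0,"roll": 0}]}}

```text
time_s: 19.62
eef_pos: [0.5066, -0.0042, 0.4124]
eef_rot: [0.001, 0.693, 0.721, 0.001]
wrist_force: [-0.4, -0.1, 0.6]
opening: 0.986
```

Emit:
{"name": "move_arm", "arguments": {"moves": [{"gripper": 100,"x": 2.8,"y": -5.5,"z": 0,"roll": 0},{"gripper": 100,"x": 0,"y": 0,"z": 0,"roll": 0},{"gripper": 100,"x": 0,"y": 0,"z": 0,"roll": 0}]}}

```text
time_s: 20.0
eef_pos: [0.4519, 0.0212, 0.4125]
eef_rot: [0.001, 0.693, 0.721, 0.001]
wrist_force: [0.4, 0.5, 0.6]
opening: 0.998
```

```bash
python3 - <<'E'
from h import *
c,W,T=wrist();cv2.imwrite("pics/w11.png",c["img"][:,:,::-1])
print(T.round(4).tolist(),ctrl.get_obs()["time_s"])
print(project(c,[(.43,.015,.022),(.62,-.056,.003)],W))
E
```

```text
[[-0.0405, 0.9992, 0.0024, 0.4519], [0.9992, 0.0405, -0.0007, 0.0212], [-0.0008, 0.0023, -1.0, 0.4125], [0.0, 0.0, 0.0, 1.0]] 20.05
[[311.66735287 177.81351775]
 [247.50605283 332.7956562 ]]
```

View pics/w11.png

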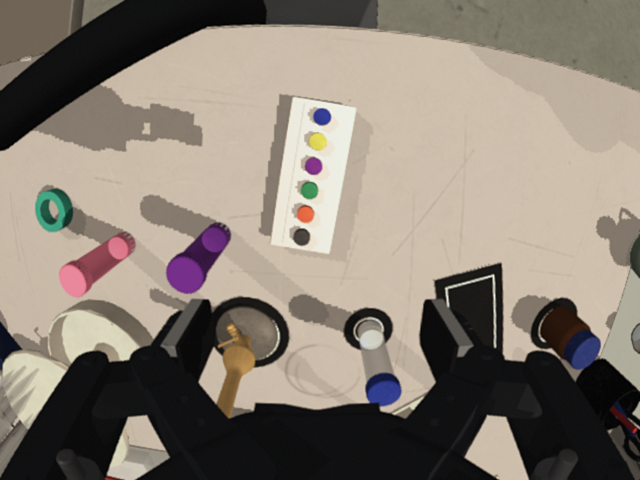

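The burner, tube and jar all stand in their outlines. The tray's top-face corners are at about (294,97), (356,107), (331,254) and (272,245). Pictures viewed: 13.

```bash
python3 - <<'E'
from h import *
c,W,T=wrist();hsv=cv2.cvtColor(c["img"],cv2.COLOR_RGB2HSV)
print([hsv[v,u].tolist() for u,v in((345,150),(285,200),(380,180),(360,200),(315,220))])
for smax in (25,32):
    q=blob(c,((0,0,215),(180,smax,255)),(313,175),95);P=plane(c,q,.022,W)[:,:2]
    r=cv2.minAreaRect(np.float32(P*1000));print(smax,r)
X=plane(c,[(294,97),(356,107),(331,254),(272,245)],.022,W)[:,:2];print(X.round(3).tolist(),X.mean(0))
caps=plane(c,[(322,117),(317,142),(314,166),(309,190),(305,214),(302,237)],.030,W)[:,:2]
d=np.linalg.svd(caps-caps.mean(0))[2][0];print("caps",caps.mean(0),np.degrees(np.arctan2(d[1],d[0])),np.linalg.norm(np.diff(caps,axis=0),axis=1))
q=blob(c,((0,0,0),(180,255,75)),(470,305),52);print(project(c,[(.613,.228,.003)],W))
E
```

```text
[[36, 11, 239], [22, 20, 237], [17, 41, 205], [16, 42, 202], [20, 27, 236]]
25 ((429.3548889160156, 15.293663024902344), (60.307289123535156, 148.1008758544922), 82.8259048461914)
32 ((429.3958740234375, 14.98916244506836), (61.03554153442383, 149.1107177734375), 82.61607360839844)
[[0.352, -0.005], [0.36, 0.054], [0.508, 0.037], [0.501, -0.023]] [0.43019604 0.01584374]
caps [0.42967977 0.01451062] -7.3293868578521995 [0.02407671 0.02298746 0.02363912 0.02402488 0.02364054]
[[474.93811526 330.47739355]]
```

Emit:
{"name": "move_arm", "arguments": {"moves": [{"gripper": 100,"x": 0,"y": 0,"z": 0,"roll": 9.7},{"gripper": 100,"x": -0.9,"y": -2.1,"z": 4,"roll": 0},{"gripper": 100,"x": 0,"y": 0,"z": 6,"roll": 0},{"gripper": 100,"x": 0,"y": 0,"z": 6,"roll": 0},{"gripper": 100,"x": 0,"y": 0,"z": 4,"roll": 0}]}}

```text
time_s: 20.72
eef_pos: [0.4297, 0.0145, 0.209]
eef_rot: [-0.001, 0.752, 0.66, -0.001]
wrist_force: [0.7, -0.1, 0.8]
opening: 0.995
```

```bash
python3 - <<'E'
from h import *
T=toolT();print(T.round(4).tolist(),np.degrees(np.arctan2(T[1,0],T[0,0])));print(toolmove(T,[.4294,.0150,.017]))
E
```

```text
[[0.1297, 0.9915, -0.0023, 0.4297], [0.9916, -0.1297, 0.0005, 0.0145], [0.0002, -0.0023, -1.0, 0.209], [0.0, 0.0, 0.0, 1.0]] 82.54726145926077
[0.04003901 0.009451   3.70133571]
```

Emit:
{"name": "move_arm", "arguments": {"moves": [{"gripper": 100,"x": 0,"y": 0,"z": 2.5,"roll": 0},{"gripper": 100,"x": 0,"y": 0,"z": 1.2,"roll": 0},{"gripper": 100,"x": 0,"y": 0,"z": 0,"roll": 0},{"gripper": 100,"x": 0,"y": 0,"z": 0,"roll": 0}]}}

```text
time_s: 21.22
eef_pos: [0.4304, 0.0148, 0.1756]
eef_rot: [0.001, 0.751, 0.66, 0.001]
wrist_force: [-0.5, 0.9, 0.5]
opening: 1.001
```

Emit:
{"name": "move_arm", "arguments": {"moves": [{"gripper": 75,"x": 0,"y": 0,"z": 0,"roll": 0},{"gripper": 0,"x": 0,"y": 0,"z": 0,"roll": 0},{"gripper": 0,"x": 0,"y": 0,"z": 0,"roll": 0},{"gripper": 0,"x": 0,"y": 0,"z": 0,"roll": 0}]}}

```text
time_s: 21.72
eef_pos: [0.4301, 0.0149, 0.176]
eef_rot: [0.001, 0.751, 0.66, 0.001]
wrist_force: [-2.5, 0.5, 8.3]
opening: 0.711
```

Emit:
{"name": "move_arm", "arguments": {"moves": [{"gripper": 0,"x": 0,"y": 0,"z": -2,"roll": 0},{"gripper": 0,"x": 0,"y": 0,"z": -4,"roll": 0},{"gripper": 0,"x": 0,"y": 0,"z": -5,"roll": 0},{"gripper": 0,"x": 0,"y": 0,"z": -4,"roll": -8},{"gripper": 0,"x": 0,"y": 0,"z": 0,"roll": -8}]}}

```text
time_s: 22.35
eef_pos: [0.4307, 0.0149, 0.3288]
eef_rot: [0.004, 0.65, 0.76, 0.002]
wrist_force: [-0.8, -0.9, -1.8]
opening: 0.709
```

Emit:
{"name": "move_arm", "arguments": {"moves": [{"gripper": 0,"x": 0,"y": 0,"z": 0,"roll": -7.2},{"gripper": 0,"x": 2.6,"y": 3.9,"z": 0,"roll": 0},{"gripper": 0,"x": 2.6,"y": 3.9,"z": 0,"roll": 0},{"gripper": 0,"x": 2.6,"y": 3.9,"z": 0,"roll": 0},{"gripper": 0,"x": 2.6,"y": 3.9,"z": 0,"roll": 0}]}}

```text
time_s: 22.98
eef_pos: [0.5519, 0.1589, 0.3251]
eef_rot: [0.0, 0.603, 0.798, 0.0]
wrist_force: [0.5, -0.2, -1.3]
opening: 0.711
```

Emit:
{"name": "move_arm", "arguments": {"moves": [{"gripper": 0,"x": 2.6,"y": 3.9,"z": 0,"roll": 0},{"gripper": 0,"x": 2.5,"y": 3.9,"z": 0,"roll": 0},{"gripper": 0,"x": 0,"y": 0,"z": 4,"roll": 0},{"gripper": 0,"x": 0,"y": 0,"z": 4,"roll": 0},{"gripper": 0,"x": 0,"y": 0,"z": 2,"roll": 0}]}}

```text
time_s: 23.6
eef_pos: [0.6112, 0.2279, 0.2222]
eef_rot: [-0.001, 0.603, 0.798, -0.001]
wrist_force: [-0.3, -0.1, -0.7]
opening: 0.71
```

Emit:
{"name": "move_arm", "arguments": {"moves": [{"gripper": 0,"x": 0,"y": 0,"z": 0,"roll": 0},{"gripper": 0,"x": 0,"y": 0,"z": 0,"roll": 0}]}}

```text
time_s: 23.85
eef_pos: [0.6133, 0.228, 0.2267]
eef_rot: [0.001, 0.603, 0.798, 0.001]
wrist_force: [-0.5, -0.7, -1.3]
opening: 0.71
```

```bash
python3 - <<'E'
from h import *
c,W,T=wrist();cv2.imwrite("pics/w12.png",c["img"][:,:,::-1])
print(T.round(4).tolist(),ctrl.get_obs()["wrist_force"],ctrl.get_obs()["opening"],np.degrees(np.arctan2(T[1,0],T[0,0])))
E
```

```text
[[-0.2723, 0.9622, 0.0029, 0.6133], [0.9622, 0.2723, 0.0005, 0.228], [-0.0003, 0.0029, -1.0, 0.2267], [0.0, 0.0, 0.0, 1.0]] [ 0.08259389  0.27646623 -1.61227098] 0.7085166679214391 105.8004466669565
```

View pics/w12.png

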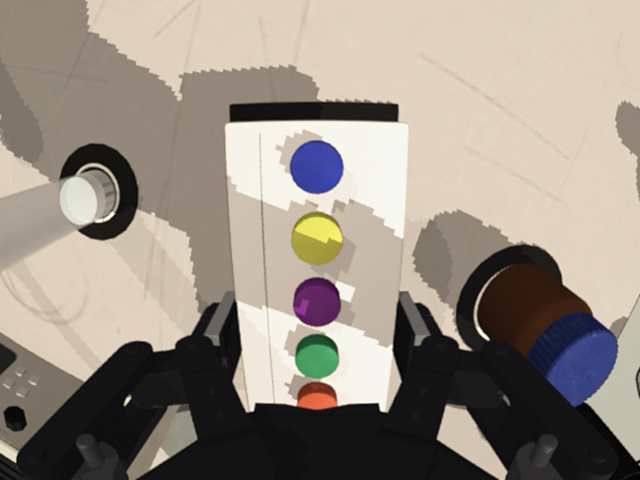

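The tray is held about 5 cm over its pad. The pad's near edge runs from (230,103) to (398,103), and the tray's near edge is at about v=123, from 226 to 408. Pictures viewed: 14.

```bash
cat > tm.py <<'E'
from h import *
c,W,T=wrist();h=T[2,3]-.176;V=cv2.cvtColor(c["img"],cv2.COLOR_RGB2HSV)[:,:,2].astype(int)
Pe=[];Te=[]
for u in range(245,390,5):
    a=np.where(V[70:160,u]<75)[0]
    if len(a):
        v=70+a[0];Pe.append((u,v));b=np.where(V[v+3:v+50,u]>120)[0]
        if len(b):Te.append((u,v+3+b[0]))
Pe,Te=np.array(Pe),np.array(Te)
# black band left/right ends at mid row
r=int(np.median((Pe[:,1]).astype(int)))+6;k=np.where(V[r,200:430]<75)[0]+200
inT=lambda P:((P-T[:3,3])@T[:3,:3])*1000
pe=inT(plane(c,Pe,.003,W));te=inT(plane(c,Te,h,W));tt=inT(plane(c,Te,h+.022,W));ends=inT(plane(c,[(k[0],r),(k[-1],r)],.003,W))
f=lambda a:(np.polyval(np.polyfit(a[:,0],a[:,1],1),0).round(1),np.degrees(np.polyfit(a[:,0],a[:,1],1)[0]).round(2))
print("h",round(h,4),"pad edge y,deg",f(pe),"tray edge @bottom",f(te),"@top",f(tt),"pad ends x",ends[:,0].round(1),k[0],k[-1],r)
q=blob(c,((100,120,40),(130,255,255)),(317,167),35);print("blue cap tool",inT(plane(c,[q.mean(0)],h+.03,W)).round(1))
E
python3 tm.py
```

```text
h 0.051 pad edge y,deg (np.float64(-86.6), np.float64(0.22)) tray edge @bottom (np.float64(-76.4), np.float64(0.02)) @top (np.float64(-76.1), np.float64(0.02)) pad ends x [-45.2  41. ] 230 397 108
blue cap tool [[ -0.6 -61.5 145.8]]
```

Emit:
{"name": "move_arm", "arguments": {"moves": [{"gripper": 0,"x": -0.1,"y": 0.1,"z": 2,"roll": 0.2},{"gripper": 0,"x": 0,"y": 0,"z": 1.8,"roll": 0},{"gripper": 0,"x": 0,"y": 0,"z": 0.5,"roll": 0},{"gripper": 0,"x": 0,"y": 0,"z": 0,"roll": 0},{"gripper": 0,"x": 0,"y": 0,"z": 0,"roll": 0}]}}

```text
time_s: 24.58
eef_pos: [0.6138, 0.2273, 0.1817]
eef_rot: [0.0, 0.605, 0.797, 0.0]
wrist_force: [0.0, -0.0, -1.7]
opening: 0.706
```

```bash
python3 tm.py; python3 - <<'E'
from h import *
c,W,T=wrist();print(T[:3,3],ctrl.get_obs()["wrist_force"])
im=c["img"][90:320,190:440,::-1];cv2.imwrite("pics/w13.png",cv2.resize(im,(652,600),interpolation=cv2.INTER_CUBIC))
E
```

```text
h 0.0057 pad edge y,deg (np.float64(-86.1), np.float64(-0.08)) tray edge @bottom (np.float64(-76.4), np.float64(-0.02)) @top (np.float64(-76.1), np.float64(-0.02)) pad ends x [-44.7  41.1] 206 421 102
blue cap tool [[ -0.6 -61.5 146. ]]
[0.61384308 0.22729965 0.18184129] [ 0.43527855 -0.4960497  -0.74112117]
```

View pics/w13.png

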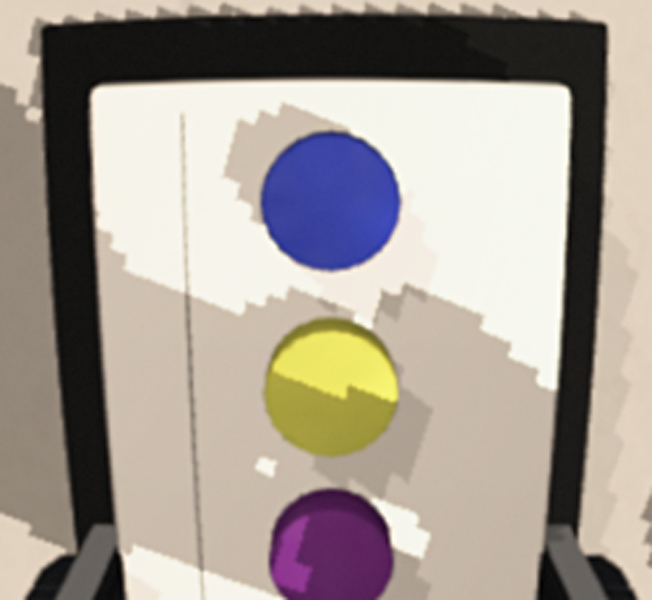

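The tray is nearly seated. The side margins are 45 and 34 px and the end gap is about 10–11 mm against 13, so I'm shifting −1 mm in x and +1.7 mm in y, then lowering. Pictures viewed: 15.

Emit:
{"name": "move_arm", "arguments": {"moves": [{"gripper": 0,"x": -0.1,"y": 0.17,"z": 0,"roll": 0},{"gripper": 0,"x": 0,"y": 0,"z": 0.1,"roll": 0},{"gripper": 0,"x": 0,"y": 0,"z": 0.1,"roll": 0},{"gripper": 0,"x": 0,"y": 0,"z": 0.1,"roll": 0},{"gripper": 0,"x": 0,"y": 0,"z": 0,"roll": 0}]}}

```text
time_s: 25.3
eef_pos: [0.6156, 0.2268, 0.1791]
eef_rot: [0.0, 0.605, 0.797, 0.0]
wrist_force: [-2.0, -0.7, 3.8]
opening: 0.709
```

```bash
python3 tm.py
```

```text
h 0.0031 pad edge y,deg (np.float64(-87.7), np.float64(-0.1)) tray edge @bottom (np.float64(-76.4), np.float64(-0.12)) @top (np.float64(-76.2), np.float64(-0.12)) pad ends x [-43.4  42.5] 207 426 98
blue cap tool [[ -0.6 -61.6 146. ]]
```

Emit:
{"name": "move_arm", "arguments": {"moves": [{"gripper": 80,"x": 0,"y": 0,"z": 0,"roll": 0},{"gripper": 100,"x": 0,"y": 0,"z": 0,"roll": 0},{"gripper": 100,"x": 0,"y": 0,"z": 0,"roll": 0},{"gripper": 100,"x": 0,"y": 0,"z": -2,"roll": 0},{"gripper": 100,"x": 0,"y": 0,"z": -5,"roll": 0}]}}

```text
time_s: 25.98
eef_pos: [0.6144, 0.2265, 0.2476]
eef_rot: [-0.002, 0.605, 0.797, -0.002]
wrist_force: [0.4, 0.6, 0.1]
opening: 0.998
```

Emit:
{"name": "move_arm", "arguments": {"moves": [{"gripper": 100,"x": 0,"y": 0,"z": -6,"roll": 0},{"gripper": 100,"x": 0,"y": 0,"z": -6,"roll": 0},{"gripper": 100,"x": 0,"y": -5,"z": -3,"roll": 0},{"gripper": 100,"x": 0,"y": -6,"z": 0,"roll": 0},{"gripper": 100,"x": 0,"y": -6,"z": 0,"roll": 0}]}}

```text
time_s: 26.6
eef_pos: [0.4501, 0.1806, 0.4007]
eef_rot: [0.001, 0.605, 0.797, 0.001]
wrist_force: [0.2, 0.1, 0.8]
opening: 1.002
```

Emit:
{"name": "move_arm", "arguments": {"moves": [{"gripper": 100,"x": 0,"y": -2,"z": 0,"roll": 0},{"gripper": 100,"x": 0,"y": 0,"z": 0,"roll": 0},{"gripper": 100,"x": 0,"y": 0,"z": 0,"roll": 0}]}}

```text
time_s: 26.98
eef_pos: [0.4334, 0.1757, 0.4]
eef_rot: [0.001, 0.605, 0.797, 0.001]
wrist_force: [1.2, 0.2, -0.8]
opening: 0.997
```

```bash
python3 - <<'E'
from h import *
c,W,T=wrist();print(T[:3,3].round(3))
px=project(c,[(.614,.2275,.01),(.608,.0885,.01),(.608,.3585,.01),(.621,-.056,.01)],W);print(px.round())
s=ctrl.camera("scene");im=cv2.resize(s["img"][150:320,195:425,::-1],(700,517),interpolation=cv2.INTER_CUBIC)
d=ctrl.camera("side")
a=c["img"][...,::-1]
cv2.imwrite("pics/fin.png",np.vstack([np.hstack([cv2.resize(s["img"][140:320,200:420,::-1],(400,327)),cv2.resize(d["img"][170:350,190:410,::-1],(400,327))]),cv2.resize(a[190:410,60:640],(800,273))[:273]]))
# tray
hsv=cv2.cvtColor(s["img"],cv2.COLOR_RGB2HSV);p=project(s,(.614,.2275,.025))[0]
q=blob(s,((0,0,150),(180,40,255)),p,42);print("tray",p,cv2.minAreaRect(np.float32(plane(s,q,.025)[:,:2]*1000)))
for n,g,z in(("tape",((75,100,40),(95,255,255)),.01),):
    q=blob(s,g,(377,409),30);print(n,plane(s,[q.mean(0)],z)[0])
E
```

```text
[0.433 0.176 0.4  ]
[[318. 359.]
 [204. 325.]
 [421. 374.]
 [ 96. 299.]]
tray [312.71479004 205.70346072] ((627.4420166015625, 214.77867126464844), (173.68902587890625, 29.022438049316406), 15.765406608581543)
tape [ 0.47094989 -0.30228189  0.01      ]
```

View pics/fin.png

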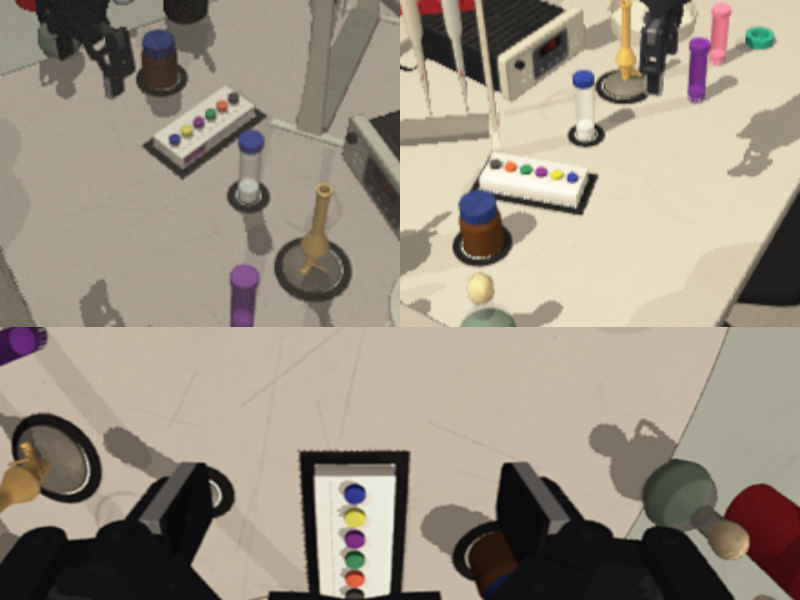

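```bash
python3 - <<'E'
from h import *
for n in("scene","side"):
    s=ctrl.camera(n)
    for k,x,y,z in(("tube",.607,.089,.112),("jar",.607,.359,.073)):
        p=project(s,(x,y,z))[0]
        try: q=blob(s,((105,90,25),(130,255,255)),p,14);m=cv2.moments(q.reshape(-1,1,2));print(n,k,plane(s,[(m['m10']/m['m00'],m['m01']/m['m00'])],z)[0].round(4),cv2.contourArea(q))
        except Exception as e: print(n,k,e)
    p=project(s,(.62,-.056,.169))[0];q=blob(s,((10,100,40),(28,255,255)),p,9);v=q[q[:,1]<q[:,1].min()+5].mean(0);print(n,"burner mouth",plane(s,[v],.168)[0].round(4))
    p=project(s,(.6135,.2275,.025))[0];hsv=cv2.cvtColor(s["img"],cv2.COLOR_RGB2HSV)
    m=cv2.inRange(hsv,np.array((0,110,50)),np.array((180,255,255)));k=np.zeros_like(m);cv2.circle(k,tuple(p.astype(int)),45,255,-1)
    nn,_,st,ce=cv2.connectedComponentsWithStats(m&k)
    print(n,[(np.round(plane(s,[ce[i]],.030)[0,:2],3).tolist(),int(st[i,4])) for i in range(1,nn) if 8<st[i,4]<90])
print(ctrl.get_obs()["wrist_force"],ctrl.get_obs()["time_s"])
E
```

```text
scene tube [0.6102 0.0954 0.112 ] 90.0
scene jar [0.6079 0.369  0.073 ] 126.5
scene burner mouth [ 0.6192 -0.0518  0.168 ]
scene [([0.598, 0.363], 54), ([0.647, 0.237], 26), ([0.625, 0.233], 12), ([0.601, 0.226], 14), ([0.577, 0.219], 25), ([0.555, 0.213], 15)]
side tube [0.6092 0.0895 0.112 ] 74.5
side jar [0.606  0.3586 0.073 ] 274.5
side burner mouth [ 0.6154 -0.0521  0.168 ]
side [([0.647, 0.236], 29), ([0.624, 0.23], 24), ([0.602, 0.223], 21), ([0.579, 0.216], 28), ([0.556, 0.21], 21)]
[-0.07191311 -0.44791177 -0.91752113] 27.225
```

```bash
python3 - <<'E'
from h import *
s=ctrl.camera("scene")
for k,x,y,zt,zb,r in(("tube",.607,.089,.119,.105,.017),("jar",.607,.359,.083,.063,.024)):
    p=project(s,(x,y,(zt+zb)/2))[0];q=blob(s,((100,60,15),(135,255,255)),p,30)
    a=np.linspace(0,2*np.pi,60);ring=np.vstack([project(s,np.c_[x+r*np.cos(a),y+r*np.sin(a),0*a+z]) for z in(zt,zb)])
    print(k,"seen",q.min(0),q.max(0),"expected",ring.min(0).round(1),ring.max(0).round(1))
E
```

```text
tube seen [331 212] [344 223] expected [330.7 211.4] [345.3 226.1]
jar seen [279 157] [295 171] expected [278.7 155.6] [296.5 172.8]
```

The caps now match their expected outlines to about a pixel, so the earlier scene offset came from mask clipping. Handing in.

```bash
python3 -c "
from bench import ctrl
print(ctrl.hand_in())"
```

```text
the job is handed in; nothing more can be done
None
```

I placed the tube, jar, burner and tray on their pads in that order and handed the job in at about 27 s of robot time. All four ended upright in the last pictures, and the gripper was clear of everything.

- **Tube and jar:** the caps match their expected positions to about a pixel in the scene view, except the tube cap's lower edge, which came out 3 px short, probably lost to shadow. A first scene check put both 6–10 mm off. I put that down to mask clipping, since the side view and the recheck both agreed with the pads.
- **Burner:** the foot matched its ring to about 1 mm just before release. The rougher check of the mouth afterwards was 4–6 mm off in both views. I took that as the coarseness of picking the mouth's edge, because the burner stands upright on its ring in the pictures, but I did not measure the foot again after release.
- **Tray:** it is centred to about 1–2 mm and square to about 0.1° by the pad edge.
- **Bystanders:** the tape is still within 1 mm of its first position. The flask and the pink and purple tubes look untouched in the pictures, but I did not measure them again.

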